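Check the eyedrop cool box, then pack and shut it

TASK

Draw the white infrared thermometer out of its grey dock, lay it down on the dark rubber mat and let go, then take it again by its handle and, while the flip-lid box is still empty, point its black nose level and straight at the middle of the black pad on the box's side, about 4 cm away, and hold it steady there for 2 seconds. Lay the thermometer back on the mat, put every eyedrop bottle into the box (two to four are out; standing or lying is fine) and shut the lid fully. Leave the mug, the tweezers and the glass jar where they are.

Things in the scene. Friction and masses are not known exactly. Their poses are not given: they have to be found in the camera images.
- wand_mid (a point): middle of the white stick-shaped thermometer, 170 mm long, 90 g; x runs from handle to nose, z up; the point is 14 mm above its flat underside. Handle: x -85 to +20 mm, 22 wide, 24 high. Head: x +20 to +75, 32 wide, 28 high, small black screen on top; then a black round nose to x +85. Starts in the dock, handle hidden, only the head out, pointing roughly at the robot. Balances at x +5.
- wand_tip (a point): front end of the thermometer's black nose, 85 mm ahead of wand_mid along its x axis; axes as wand_mid
- dock: fixed grey sleeve dock lying flat, 120 (x) x 46 (y) x 46 mm high, origin at the centre of its underside. Open only at its -x end, which faces the robot roughly; bore 28 wide, 29 high, 111 deep, floor 10 mm above the cart top. The thermometer slides straight out along the dock's -x and is free after 110 mm.
- mat: fixed dark rubber mat lying on the cart top, 150 (x) x 220 (y) x 3 mm thick, origin at the centre of its underside
- box: fixed white flip-lid box, 140 (x) x 170 (y) x 70 mm high outside, walls and floor 4 mm, origin at the centre of its underside; a thin lid hinged along the top of its +x wall, standing open at the start. Front (-x wall) faces the robot roughly.
- pad (a point): centre of the outer face of the black measuring pad, 36 x 36 mm, which stands 12 mm proud of the middle of the box's +y side, 35 mm above the cart top; its y axis points straight out of the pad, z up
- lid (a joint): angle of the lid: 0 shut flat on the box, grows as it opens upward and back, stop at 1.9 rad; starts open at 1.7 to 1.88. A stiff hinge: stays where it is left, moved by under 2 N near its free edge.
- lid_hinge (a point): middle of the lid's hinge line (along the box's y), 70 mm towards +x from the box's origin and 70 mm up. Lid plate 140 mm from hinge to free edge, 170 wide, 6 thick (8 in the middle), with a flat 14 mm tab at the middle of the free edge. Axes turn with the lid: -x from hinge to free edge, +z out of its outer face.
- tray: fixed steel tray, 240 (x) x 180 (y) mm, floor 3 mm thick, rim 12 mm high, origin at the centre of its underside; the bottles stand in it
- drops1_mid (a point): centre of a small eyedrop bottle, 56 mm tall, 20 g: rounded block 26 (x) x 22 (y) x 36 mm high, with a round cap 17 mm thick on top; the point is 28 mm above its foot, z runs up through the cap. May be absent (None from the start).
- drops2_mid (a point): centre of a small eyedrop bottle, 56 mm tall, 20 g: rounded block 26 (x) x 22 (y) x 36 mm high, with a round cap 17 mm thick on top; the point is 28 mm above its foot, z runs up through the cap. May be absent (None from the start).
- drops3_mid (a point): centre of a small eyedrop bottle, 56 mm tall, 20 g: rounded block 26 (x) x 22 (y) x 36 mm high, with a round cap 17 mm thick on top; the point is 28 mm above its foot, z runs up through the cap. May be absent (None from the start).
- drops4_mid (a point): centre of a small eyedrop bottle, 56 mm tall, 20 g: rounded block 26 (x) x 22 (y) x 36 mm high, with a round cap 17 mm thick on top; the point is 28 mm above its foot, z runs up through the cap. May be absent (None from the start).
- mug_mid (a point): centre of a white ceramic mug, 85 mm tall, 78 mm across; leave alone
- tweezers: silver tweezers lying on the cart top, 100 mm long; origin at the centre of the underside, x along them; leave alone
- jar_mid (a point): centre of the small glass jar with a steel cap on the tray, 50 mm tall, 48 mm across; leave alone
There are look-alikes about, which are no part of the job. What is shaped like the part that bears drops3_mid but pink is not meant.

How it is judged:
By the outcome, as a careful person would: the job done as asked, in the order asked, and still so for the second after the job is handed in, with the robot touching nothing.
Of drops1, drops2, drops3, drops4 only 2 to 4 are there at a start; the rules pass over those that are not, and their reading is None.
At some moment in a run one of drops1, drops2, drops3, drops4 may be knocked a few centimetres aside while the robot is not near it.
It also fails if it takes over 210 s, if anything falls off the work surface, if the arm or the gripper's body presses on something with over 40 N, if the wrist force passes 120 N, or if a joint passes its speed limit or range.

ROBOT

A 6-joint arm with a two-finger parallel gripper is mounted at the origin on the work surface. World frame = base frame: x ahead of the robot, y to its left, z up, the work surface at z = 0. Lengths are in mm, angles in rad, forces in N, time in s.
With the tool pointing down it reaches from about 350 to 975 mm from the base axis. Payload 7.1 kg.
Tool frame: the origin (TCP) lies at the very end of the fingers, on their centre line; the grasp point (between the pads) lies 19 mm behind it; z points along the fingers, x is the direction in which the jaws open and shut, and the axes are right-handed (so a half turn about z gives the same grasp; the last joint's range is limited). The gripper opens to 88 mm and grips with 3 to 60 N. Pads are 20 mm wide; open, the fingers measure 115 mm over their backs; the gripper's body (75 mm by 178 mm) begins 61 mm behind the grasp point.
Start: joints at [-1.161, 0.423, 1.63, -0, 1.089, -0.019], TCP at [259.877, -568.391, 222.675] pointing down, gripper open.
Joint ranges: [-3, 3], [-0.9, 2.11], [0.09, 2.58], [-1.31, 4.45], [0.11, 2.69], [-2.54, 2.54]. Speed limits (rad/s): [2.39, 2.39, 3.01, 3.14, 3.14, 3.14].

INTERFACE

Orientations are given as a rotation vector (axis times angle).
In Python, from workcell import * gives the robot as it stands.
- The arm moves only by the tool arm_command, never from a script. Its argument "increments" is a list of rows, each a list of 2 entries, a list of its own where there are three numbers: the shift along the tool's x, y, z in cm, then the turn about the tool's z in degrees. In form: [[[dx, dy, dz], turn], ...]. A call has 1 to 20 rows; each row shifts and turns the pose as measured when the row begins, along the tool's axes as they then stand; what a row does not reach is not made up. A row lasts 1/10 s, in which the tool goes at most 50 mm and 8.59 degrees, less where a joint would pass 70% of its speed; a pose out of reach is approached as far as the arm can. A call is refused whole if a number of a shift passes 5 or a number of a turn 8.59, either way. A call with a gripper value outside its range is refused whole. "gripper" is the opening, from 0 (shut) to 1 (fully open), set as the call begins (left out, the last holds). The fingers move at their own pace and stop on an object; the grip force is fixed at half the most. Time passes only in rows, so rows that do not move let the fingers close. It gives the time, the measured TCP pose, the force and the opening at its end, in the units of the state.
- get_obs(): the state, without advancing time (a new reading comes with each control period).
- get_image(name): name is "side" or "top"; returns the picture (420x560x3 uint8, red, green, blue); there is no depth.
- camera_params(name): a dict with "K" (3x3 intrinsics, pixels), "rvec" (rotation vector, rad) and "tvec" (3), from world to camera coordinates, as OpenCV has them. Camera axes: x right, y down, z forward; pixel columns grow to the right and rows downward; lengths in mm; the calibration is good to about 2 mm. A picture is of the moment at which its call begins. camera_params takes no time and is no camera call.
- close_job(): hands the job in, once; it reports no verdict.
The state is a dict: "t": time; "qpos": joint angles; "qvel": joint speeds; "joint_torque": joint torques, N m; "ee_pos": TCP position; "orientation": TCP orientation; "ft_force": force on the tool from outside, world axes, zero at the start; "moment": the same for the moment, N m; "width": finger opening in mm.
Only numpy, scipy, OpenCV 4.12 (cv2) and the standard library are available. Lean on these libraries where they do the work, as an engineer would, in place of code of your own. Each camera call takes 0.05 s, during which the arm holds its last target.

## Working session

There is one attempt and no reset: what is moved stays moved. The work goes in short steps, Python scripts to look and compute and a tool call to move; the robot and the scene stay as the last step left them, time stands still between calls to the robot, and variables do not carry over. Pictures are saved under pics/ and viewed, and the job is handed in when it is done.

Besides the shell and the picture viewer there is one more tool, called as name(argument=value, ...), one argument or row to a line, values as JSON. arm_command: Moves the arm, as the interface text tells. Its arguments: {"type":"object","properties":{"increments":{"type":"array","items":{"type":"array"}},"gripper":{"type":"number"}},"required":["increments"]}

```bash
mkdir -p pics; ls; python3 - <<'E'
from workcell import *
import cv2
o=get_obs()
print(o)
for n in ("side","top"):
    p=camera_params(n); print(n,p)
    cv2.imwrite(f"pics/{n}0.png",get_image(n)[:,:,::-1])
E
```

```text
pics
{'t': 0.0, 'qpos': array([-1.16100452e+00,  4.23816406e-01,  1.63065609e+00, -3.29120919e-06,
        1.08858172e+00, -1.89894503e-02]), 'qvel': array([ 0.00049077,  0.00089781, -0.00128501, -0.00039078, -0.00058807,
        0.00012986]), 'joint_torque': array([-1.49622396e-03, -5.44634485e+01, -2.73665106e+01,  6.44056569e-02,
        2.28396471e-02, -1.34722177e-04]), 'ee_pos': array([ 259.66854484, -567.92026739,  221.93026615]), 'orientation': array([-2.64251920e+00,  1.69752754e+00,  1.90973988e-03]), 'ft_force': array([ 0.19619869,  0.57017397, -0.17242888]), 'moment': array([-0.007634  , -0.01739547,  0.00683955]), 'width': 87.95585937511372}
side {'K': array([[403.38627025,   0.        , 280.5282522 ],
       [  0.        , 403.38627025, 205.1692112 ],
       [  0.        ,   0.        ,   1.        ]]), 'rvec': array([ 0.73771857, -2.42358846,  1.36610923]), 'tvec': array([435.13497358, 207.43233274, 750.18402038])}
top {'K': array([[537.52595764,   0.        , 276.66800756],
       [  0.        , 537.52595764, 207.47766725],
       [  0.        ,   0.        ,   1.        ]]), 'rvec': array([ 2.1789802 , -2.12349642,  0.11778939]), 'tvec': array([  33.87133242,  525.07240478, 1089.58960008])}
```

View pics/side0.png

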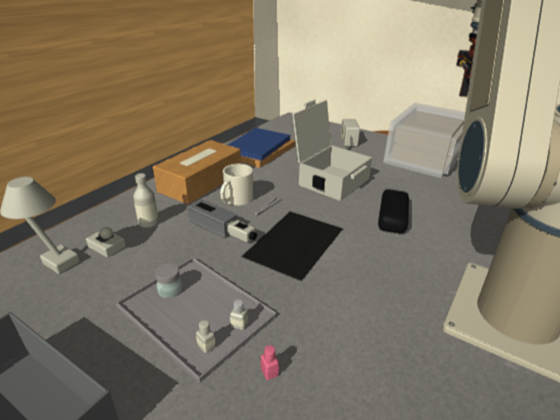

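View pics/top0.png

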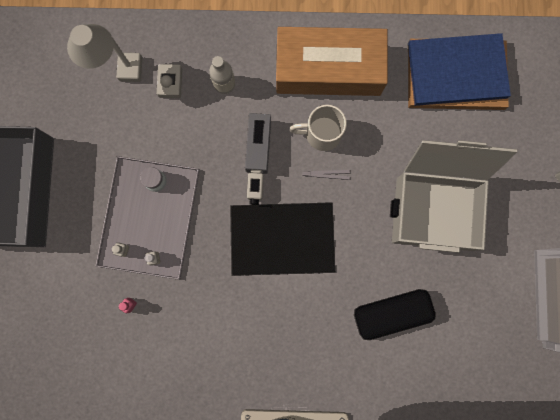

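```bash
cat > h.py <<'E'
import numpy as np, cv2
from workcell import *
P={n:camera_params(n) for n in ("side","top")}
def proj(n,X):
    p=P[n]; r,_=cv2.projectPoints(np.array(X,float).reshape(-1,1,3),p["rvec"],p["tvec"],p["K"],None); return r.reshape(-1,2)
def M(n):
    p=P[n]; return p["K"]@np.hstack([cv2.Rodrigues(p["rvec"])[0],p["tvec"].reshape(3,1)])
def tri(ps,pt):
    X=cv2.triangulatePoints(M("side"),M("top"),np.array(ps,float).reshape(2,1),np.array(pt,float).reshape(2,1)); X=(X[:3]/X[3]).ravel()
    e=[np.linalg.norm(proj("side",X)-ps),np.linalg.norm(proj("top",X)-pt)]
    return X.round(1),np.round(e,2)
def onz(n,px,z):
    p=P[n];R=cv2.Rodrigues(p["rvec"])[0];C=-R.T@p["tvec"];d=R.T@np.linalg.inv(p["K"])@np.array([px[0],px[1],1.])
    return (C+d*(z-C[2])/d[2]).round(1)
def crop(img,x0,y0,w,h,s,name):
    c=cv2.resize(img[y0:y0+h,x0:x0+w,::-1],None,fx=s,fy=s,interpolation=cv2.INTER_CUBIC); cv2.imwrite("pics/"+name,c)
E
python3 - <<'E'
from h import *
s=cv2.imread("pics/side0.png")[:,:,::-1];t=cv2.imread("pics/top0.png")[:,:,::-1]
crop(t,220,95,200,150,4,"t_dock.png")
crop(t,370,120,200,150,4,"t_box.png")
crop(t,80,140,150,180,3,"t_tray.png")
crop(s,180,180,180,120,4,"s_dock.png")
crop(s,280,90,130,120,5,"s_box.png")
crop(s,110,250,180,135,4,"s_tray.png")
E
```

```text
(no output)
```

View pics/t_dock.png

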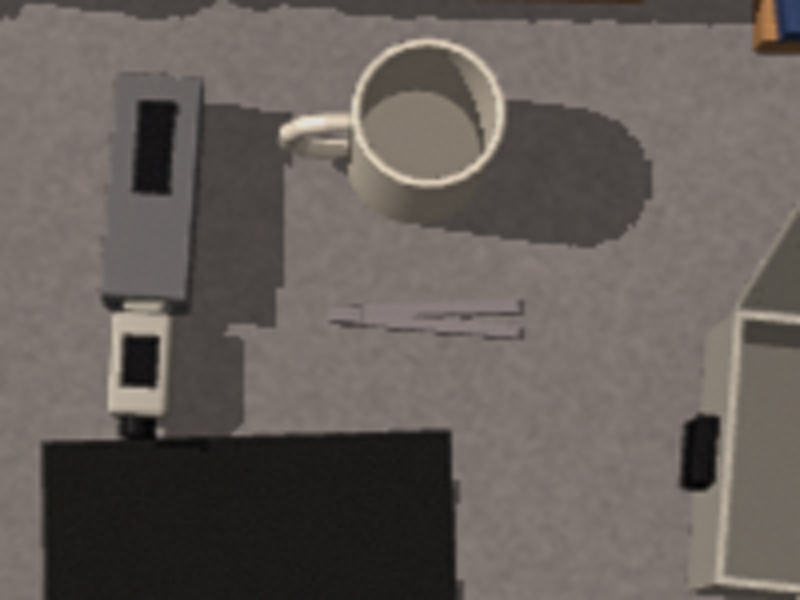

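View pics/t_box.png

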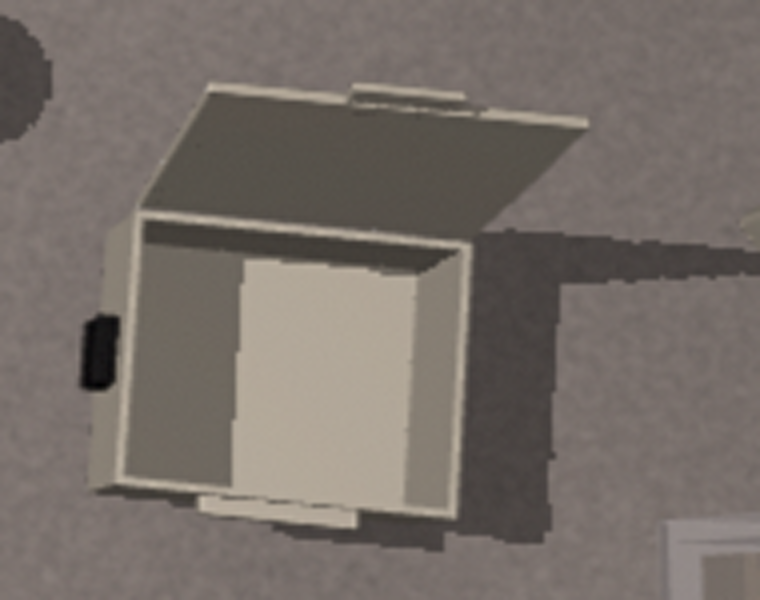

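View pics/t_tray.png

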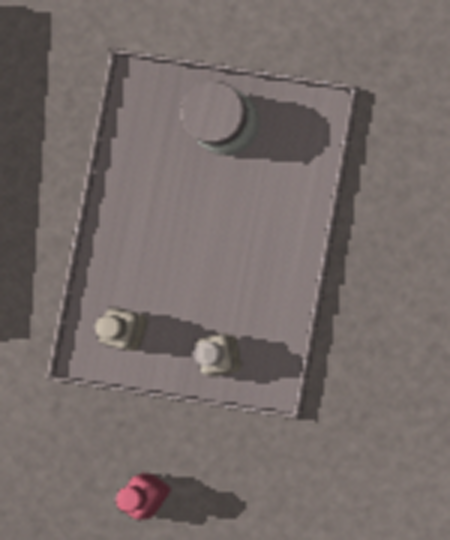

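View pics/s_dock.png

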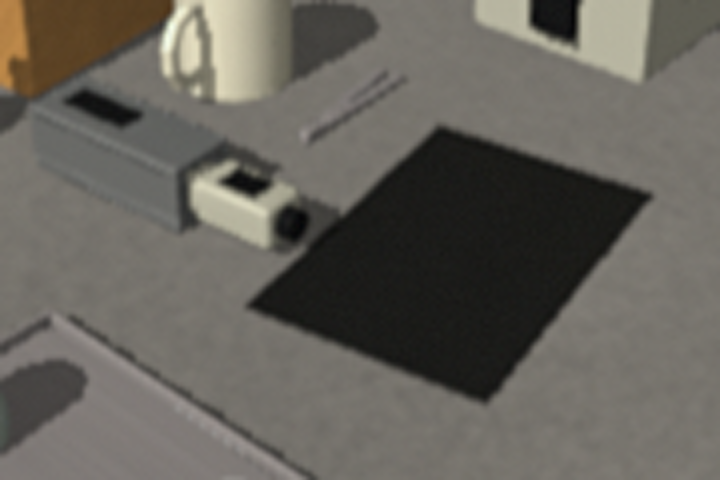

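View pics/s_box.png

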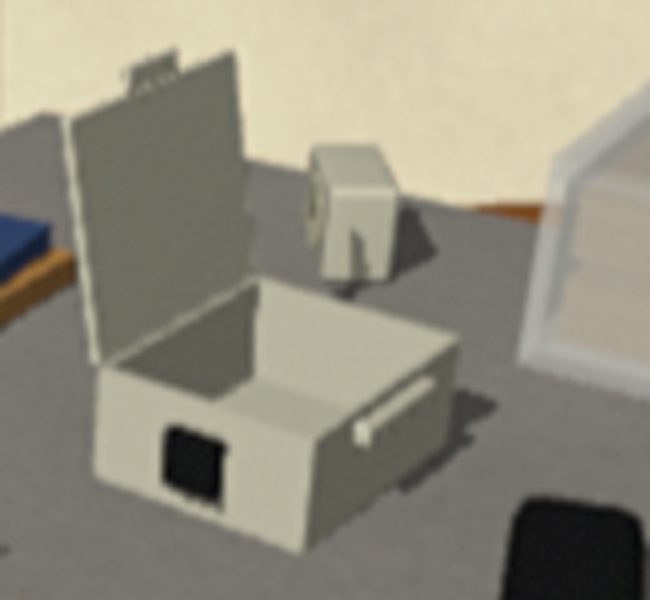

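View pics/s_tray.png

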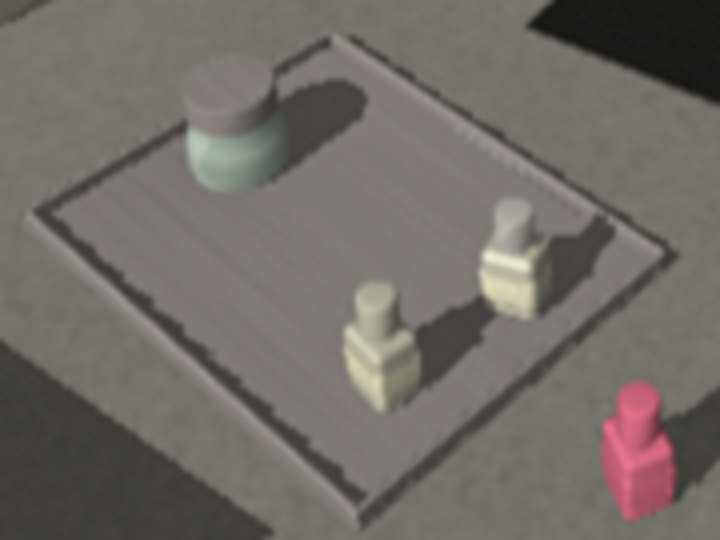

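```bash
cat > fit.py <<'E'
from h import *
from scipy.optimize import least_squares
def un(c,x0,y0,s): c=np.array(c,float).reshape(-1,2); return (c+.5)/s-.5+[x0,y0]
def fitpose(pts,z0=0,x0=(600,0,0)):
    # pts: list (cam, local xyz, px)
    def f(v):
        c,s=np.cos(v[2]),np.sin(v[2]);R=np.array([[c,-s,0],[s,c,0],[0,0,1]])
        return np.concatenate([(proj(n,R@np.array(l)+[v[0],v[1],z0])-px).ravel() for n,l,px in pts])
    r=least_squares(f,x0,x_scale=[100,100,.1]); return r.x,f(r.x).reshape(-1,2).round(1)
E
cat > m1.py <<'E'
from fit import *
td=lambda c:un(c,220,95,4)[0]; sd=lambda c:un(c,180,180,4)[0]
tb=lambda c:un(c,370,120,4)[0]; sb=lambda c:un(c,280,90,5)[0]
tt=lambda c:un(c,80,140,3)[0]; st=lambda c:un(c,110,250,4)[0]
print("tri nose",tri(sd((296,224)),td((137,437))),"screen",tri(sd((247,182)),td((140,361))))
for a,b in [((225,150),(188,302)),((180,172),(103,297)),((35,100),(118,73)),((95,80),(203,80))]: print("dock",tri(sd(a),td(b)))
# dock frame: -x faces robot; y left
D=[("top",(60,23,46),td((118,73))),("top",(60,-23,46),td((203,80))),("top",(-60,-23,46),td((188,302))),("top",(-60,23,46),td((103,297))),
("side",(-60,-23,46),sd((225,150))),("side",(-60,23,46),sd((180,172))),("side",(60,23,46),sd((35,100)))]
print("dockfit",fitpose(D,x0=(700,30,0)))
R=[((100,362),(140,212)),((315,438),(122,482)),((458,340),(457,517)),((258,275),(470,243))]
for a,b in R: print("rim",tri(sb(a),tb(b)))
L=[(70,85,70),(-70,85,70),(-70,-85,70),(70,-85,70)]
B=[("side",l,sb(a)) for l,(a,b) in zip(L,R)]+[("top",l,tb(b)) for l,(a,b) in zip(L,R)]
print("boxfit",fitpose(B,x0=(600,-250,0)))
print("lid",tri(sb((65,118)),tb((210,88))),tri(sb((235,52)),tb((588,124))))
print("pad",[onz("side",sb(c),35) for c in [(192,465)]])
for nm,a,b in [("b1cap",(376,292),(111,328)),("b2cap",(515,207),(209,353)),("pinkcap",(638,392),(130,498)),("jarcap",(229,82),(212,112))]:
    print(nm,tri(st(a),tt(b)))
for nm,a,b in [("fl",(35,214),(112,52)),("fr",(335,38),(355,90)),("nr",(675,256),(298,415)),("nl",(362,520),(52,377))]:
    print("tray",nm,tri(st(a),tt(b)))
print("mat",[onz("top",td(c),3) for c in [(42,442),(449,432)]],[onz("side",sd(c),3) for c in [(437,127),(652,195),(488,402),(250,305)]])
print("mug",onz("top",td((428,112)),85), "handle",onz("top",td((285,135)),50))
E
python3 m1.py
```

```text
tri nose (array([531.4,  95.7,  23.2]), array([0.19, 0.11])) screen (array([569.1,  94.1,  36.7]), array([0.86, 0.53]))
dock (array([602.4,  70.5,  33.1]), array([0.24, 0.15]))
dock (array([601.5, 114.2,  42.2]), array([0.86, 0.53]))
dock (array([720.3, 109.5,  46.6]), array([1.32, 0.86]))
dock (array([718.2,  63.8,  39.9]), array([2.46, 1.63]))
dockfit (array([ 6.59302787e+02,  9.05708409e+01, -5.22800452e-02]), array([[ 0.1,  0.7],
       [ 0.6,  0.6],
       [-0.3,  0.9],
       [-1.1,  0.5],
       [ 0.9, -4. ],
       [-1.3, -0.9],
       [-1.6,  0.1]]))
rim (array([ 596.7, -210.9,   70.1]), array([0.29, 0.23]))
rim (array([ 459.3, -202.4,   67. ]), array([0.61, 0.46]))
rim (array([ 446.4, -369.7,   64.5]), array([0.42, 0.35]))
rim (array([ 584.1, -377.9,   68.7]), array([0.82, 0.71]))
boxfit (array([ 5.21406633e+02, -2.89130427e+02, -7.38652082e-02]), array([[-0.8,  0.1],
       [-0.5, -0.5],
       [ 0.1, -1.5],
       [-0.8, -0.7],
       [-0.6, -0.2],
       [-1.1,  1. ],
       [ 0.7,  0.7],
       [ 1.1,  0.2]]))
lid (array([ 626.9, -212. ,  205.6]), array([0.5 , 0.43])) (array([ 614.2, -380.8,  202.8]), array([1.01, 0.95]))
pad [array([ 523.7, -192.2,   35. ])]
b1cap (array([428. , 369.9,  55.7]), array([0.08, 0.03]))
b2cap (array([412.2, 301.9,  56. ]), array([0.86, 0.41]))
pinkcap (array([314.4, 350.1,  54. ]), array([0.76, 0.33]))
jarcap (array([578.1, 310.1,  51. ]), array([0.85, 0.44]))
tray fl (array([626.7, 394.9,   8.4]), array([2.22, 1.08]))
tray fr (array([604.2, 219.1,   4.9]), array([1.34, 0.75]))
tray nr (array([369.6, 248.2,   5.7]), array([3.22, 1.54]))
tray nl (array([393.2, 425.4,   2.6]), array([1.61, 0.66]))
mat [array([530.3, 147.9,   3. ]), array([541.1, -70.1,   3. ])] [array([536.7, -64.3,   3. ]), array([388.5, -74.1,   3. ]), array([376.4, 141.5,   3. ]), array([523.7, 148.2,   3. ])]
mug [693.3 -50.   85. ] handle [689.4  21.8  50. ]
```

```bash
cat > plan.py <<'E'
from h import *
def state():
    o=get_obs();R=cv2.Rodrigues(o["orientation"])[0];return o,R
def plan(x,y,z,yaw=None):
    o,R=state(); p=o["ee_pos"]; cur=np.degrees(np.arctan2(R[1,0],R[0,0]))
    turn=0 if yaw is None else -((yaw-cur+180)%360-180)
    d=np.array([x,y,z])-p
    R2=R@cv2.Rodrigues(np.array([0,0,np.radians(turn)]))[0]
    print("t",o["t"].round(2),"p",p.round(1),"yaw",cur.round(2),"toolz",R[:,2].round(4),"w",round(o["width"],1),"q",o["qpos"].round(2),"F",o["ft_force"].round(1))
    print("turn",round(turn,2),"then shift cm (after turn)",(R2.T@d/10).round(2),"(before turn)",(R.T@d/10).round(2),"dist",np.linalg.norm(d).round(1))
E
python3 -c "
from plan import *
plan(568,95,220,-93)"
```

```text
Traceback (most recent call last):
  File "plan.py", line 9, in plan
    print("t",o["t"].round(2),"p",p.round(1),"yaw",cur.round(2),"toolz",R[:,2].round(4),"w",round(o["width"],1),"q",o["qpos"].round(2),"F",o["ft_force"].round(1))
              ^^^^^^^^^^^^
AttributeError: 'float' object has no attribute 'round'
```

```bash
sed -i 's/o\["t"\].round(2)/round(o["t"],2)/; s/cur.round(2)/round(float(cur),2)/' plan.py; python3 -c "
from plan import *
plan(568,95,220,-93)"
```

```text
t 0.1 p [ 259.7 -567.9  222. ] yaw -65.43 toolz [-5.0e-04  1.3e-03 -1.0e+00] w 87.7 q [-1.16  0.42  1.63  0.    1.09 -0.02] F [ 0.4 -0.2 -0.4]
turn 27.57 then shift cm (after turn) [-67.82 -27.32   0.27] (before turn) [-47.48 -55.6    0.27] dist 731.1
```

arm_command(
  increments=[
    [[0,0,0],8],
    [[0,0,0],8],
    [[0,0,0],8],
    [[0,0,0],3.5],
    [[0,0,0],0],
  ],
  gripper=0.7,
)

```text
t: 0.6
ee_pos: [259.0, -566.4, 219.6]
orientation: [-2.141, 2.296, 0.009]
ft_force: [0.3, -0.9, -0.1]
width: 61.7
```

```bash
python3 -c "
from plan import *
plan(568,95,220,-93)"
```

```text
t 0.6 p [ 259.  -566.4  219.6] yaw -94.01 toolz [-0.0024  0.0056 -1.    ] w 61.7 q [-1.16  0.43  1.63 -0.    1.09  0.48] F [ 0.3 -0.9 -0.1]
turn -1.01 then shift cm (after turn) [-67.67 -27.4    0.25] (before turn) [-68.14 -26.2    0.25] dist 730.0
```

arm_command(
  increments=[
    [[-4.6,-1.8,0],0],
    [[-4.6,-1.8,0],0],
    [[-4.6,-1.8,0],0],
    [[-4.6,-1.8,0],0],
    [[-4.6,-1.8,0],0],
    [[-4.6,-1.8,0],0],
    [[-4.6,-1.8,0],0],
  ],
)

```text
t: 1.3
ee_pos: [405.9, -251.7, 219.2]
orientation: [-2.147, 2.292, 0.007]
ft_force: [0.5, -0.8, 0.0]
width: 61.5
```

```bash
python3 -c "
from plan import *
plan(568,95,220,-93)"
```

```text
t 1.3 p [ 405.9 -251.7  219.2] yaw -93.74 toolz [-0.0022  0.0041 -1.    ] w 61.5 q [-0.58  0.21  1.95  0.    0.99  1.05] F [ 0.5 -0.8  0. ]
turn -0.74 then shift cm (after turn) [-3.547e+01 -1.437e+01  2.000e-02] (before turn) [-3.566e+01 -1.392e+01  2.000e-02] dist 382.8
```

arm_command(
  increments=[
    [[-4.5,-1.8,1],0],
    [[-4.5,-1.8,2],0],
    [[-4.5,-1.8,2],0],
    [[-4.5,-1.8,2],0],
    [[-4.5,-1.8,2],0],
    [[-4.5,-1.8,1],0],
    [[-4.5,-1.8,0],0],
    [[-3.4,-1.4,0],-0.7],
  ],
  gripper=0.7,
)

```text
t: 2.1
ee_pos: [562.7, 87.3, 123.8]
orientation: [-2.182, 2.258, -0.0]
ft_force: [0.7, -0.9, 0.4]
width: 61.7
```

```bash
python3 -c "
from plan import *
plan(568,95.5,12,-93)
crop(get_image('top'),0,0,560,420,1,'t1.png');crop(get_image('side'),0,0,560,420,1,'s1.png')"
```

```text
t 2.1 p [562.7  87.3 123.8] yaw -91.96 toolz [ 8.e-04  7.e-04 -1.e+00] w 61.7 q [0.13 0.48 1.82 0.   0.84 1.74] F [ 0.7 -0.9  0.4]
turn 1.04 then shift cm (after turn) [-0.84 -0.48 11.18] (before turn) [-0.83 -0.5  11.18] dist 112.2
```

View pics/s1.png

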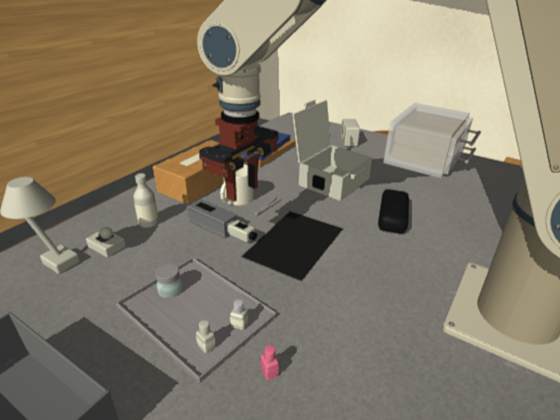

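View pics/t1.png

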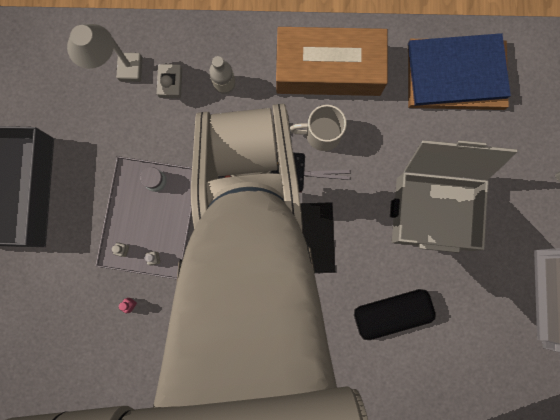

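arm_command(
  increments=[
    [[-0.5,-0.3,3],1],
    [[-0.3,-0.2,3],0],
    [[0,0,3],0],
    [[0,0,1.5],0],
    [[0,0,0.6],0],
  ],
  gripper=0.7,
)

```text
t: 2.7
ee_pos: [570.7, 96.0, 11.2]
orientation: [-2.173, 2.261, -0.005]
ft_force: [0.3, -0.5, -0.0]
width: 61.3
```

```bash
python3 -c "
from plan import *
plan(568,95.5,12,-93)
crop(get_image('side'),180,150,180,120,4,'s2.png')"
```

```text
t 2.7 p [570.7  96.   11.2] yaw -92.28 toolz [ 0.0061  0.0013 -1.    ] w 61.3 q [0.15 0.67 1.83 0.   0.64 1.76] F [ 0.3 -0.5 -0. ]
turn 0.72 then shift cm (after turn) [ 0.06  0.26 -0.08] (before turn) [ 0.06  0.26 -0.08] dist 2.8
```

View pics/s2.png

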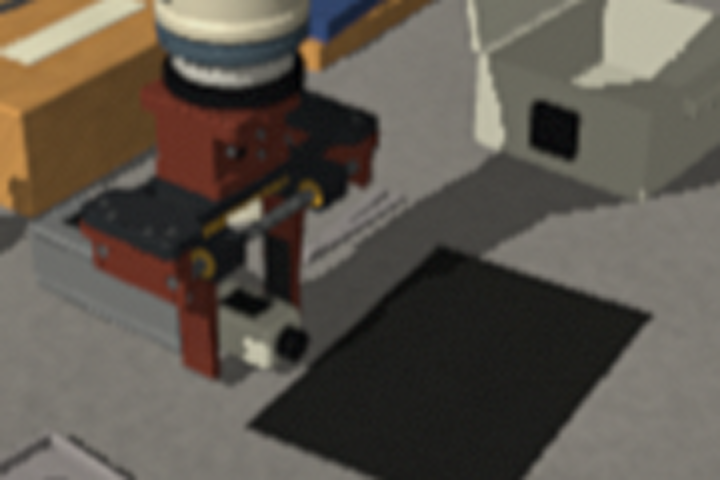

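arm_command(
  increments=[
    [[0.05,0.25,-0.1],0.7],
    [[0,0,0],0],
    [[0,0,0],0],
  ],
  gripper=0.7,
)

```text
t: 3.05
ee_pos: [568.9, 94.8, 14.3]
orientation: [-2.156, 2.275, -0.007]
ft_force: [-0.3, 0.0, -0.5]
width: 61.4
```

arm_command(
  increments=[
    [[0,0,0],0],
    [[0,0,0],0],
    [[0,0,0],0],
    [[0,0,0],0],
    [[0,0,0],0],
    [[0,0,0],0],
  ],
  gripper=0.0,
)

```text
t: 3.65
ee_pos: [570.6, 95.1, 16.9]
orientation: [-2.154, 2.272, -0.011]
ft_force: [0.1, -0.2, 0.2]
width: 31.7
```

```bash
python3 -c "
from plan import *
plan(568-120*.9986,95.5+120*.052,12,-93)
crop(get_image('side'),180,150,180,120,4,'s3.png')"
```

```text
t 3.65 p [570.6  95.1  16.9] yaw -93.05 toolz [ 0.0125  0.0021 -0.9999] w 31.7 q [0.14 0.65 1.84 0.   0.64 1.77] F [ 0.1 -0.2  0.2]
turn -0.05 then shift cm (after turn) [-0.03 12.26  0.34] (before turn) [-1.000e-02  1.226e+01  3.400e-01] dist 122.7
```

View pics/s3.png

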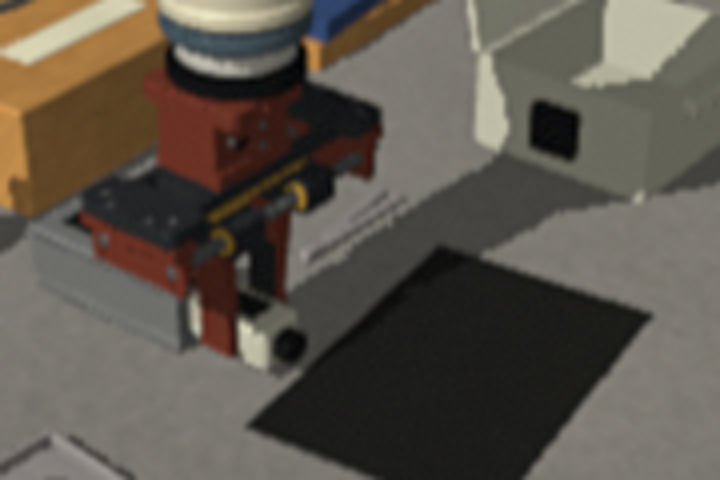

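arm_command(
  increments=[
    [[0,2.5,0.05],0],
    [[0,3,0.05],0],
  ],
)

```text
t: 3.9
ee_pos: [520.3, 98.3, 15.9]
orientation: [-2.148, 2.268, -0.019]
ft_force: [0.8, -0.4, 2.4]
width: 31.9
```

```bash
python3 -c "
from plan import *
plan(568-120*.9986,95.5+120*.052,16,-93)"
```

```text
t 3.9 p [520.3  98.3  15.9] yaw -93.1 toolz [ 0.0209  0.0033 -0.9998] w 31.9 q [ 0.16  0.61  1.95 -0.    0.56  1.79] F [ 0.8 -0.4  2.4]
turn -0.1 then shift cm (after turn) [ 0.04  7.21 -0.16] (before turn) [ 0.05  7.21 -0.16] dist 72.2
```

arm_command(
  increments=[
    [[0,3.5,0],0],
    [[0,3.5,0],0],
    [[0,0.5,0],0],
  ],
)

```text
t: 4.2
ee_pos: [440.1, 102.1, 14.1]
orientation: [-2.15, 2.27, -0.017]
ft_force: [0.2, -0.4, -0.9]
width: 31.9
```

```bash
python3 -c "
from plan import *
plan(568-120*.9986,95.5+120*.052,16,-93)
crop(get_image('side'),180,150,180,120,4,'s4.png')"
```

```text
t 4.2 p [440.1 102.1  14.1] yaw -93.11 toolz [ 0.0187  0.0028 -0.9998] w 31.9 q [ 0.2   0.55  2.12 -0.    0.45  1.83] F [ 0.2 -0.4 -0.9]
turn -0.11 then shift cm (after turn) [-0.   -0.81 -0.18] (before turn) [-0.   -0.81 -0.18] dist 8.3
```

View pics/s4.png

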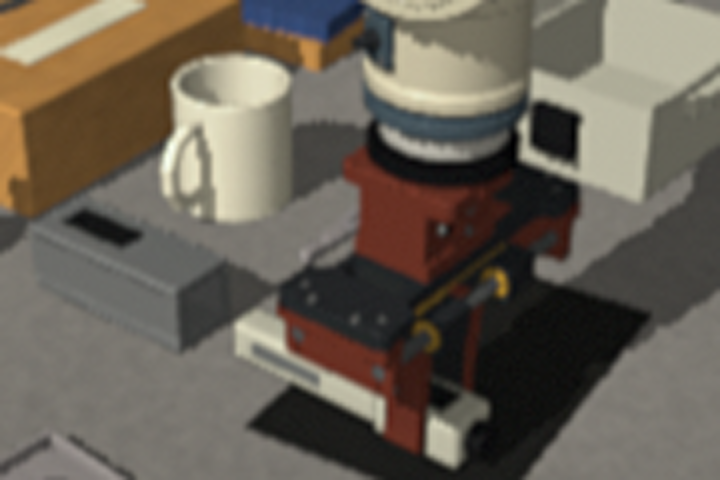

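arm_command(
  increments=[
    [[0,0,-2],0],
    [[0,0,-3],0],
    [[0,0,0],-8.5],
    [[0,0,0],-8.5],
    [[0,0,0],-8.5],
    [[0,0,0],-8.5],
    [[0,0,0],-8.5],
    [[0,0,0],-8.5],
    [[0,0,0],-8.5],
    [[0,0,0],-8.5],
    [[0,0,0],-8.5],
    [[0,0,0],-8.5],
  ],
)

```text
t: 5.45
ee_pos: [460.6, 104.2, 69.9]
orientation: [-3.126, 0.188, -0.063]
ft_force: [0.2, 0.7, -0.3]
width: 31.7
```

```bash
python3 -c "
from plan import *
plan(457,-10,60,-4.2)
crop(get_image('side'),150,130,220,150,3.5,'s5.png')"
```

```text
t 5.45 p [460.6 104.2  69.9] yaw -6.91 toolz [ 0.0405  0.0069 -0.9992] w 31.7 q [ 0.2   0.45  2.08 -0.    0.57  0.32] F [ 0.2  0.7 -0.3]
turn -2.71 then shift cm (after turn) [ 0.44 11.43  0.9 ] (before turn) [ 0.98 11.39  0.9 ] dist 114.7
```

View pics/s5.png

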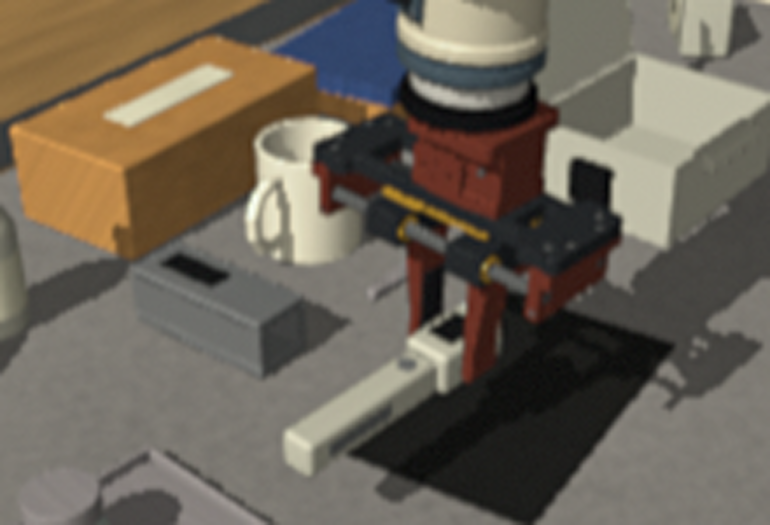

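arm_command(
  increments=[
    [[0.1,4,0.2],-2],
    [[0.1,4,0.4],0],
    [[0.1,3,0],0],
    [[0,0,0],0],
  ],
)

```text
t: 5.9
ee_pos: [460.9, -7.9, 63.8]
orientation: [-3.129, 0.13, -0.076]
ft_force: [-0.9, -0.1, 0.1]
width: 31.9
```

```bash
python3 -c "
from plan import *
np.set_printoptions(suppress=True)
o=get_obs();print(o['qpos'].round(5),o['joint_torque'].round(2));plan(457,-10,60,-4.2)"
```

```text
[-0.04952  0.44621  2.1116   0.01932  0.53512  0.01685] [ -1.18 -43.08 -14.12  -0.    -0.19  -0.69]
t 5.9 p [460.9  -7.9  63.8] yaw -4.76 toolz [ 0.0492  0.0074 -0.9988] w 31.9 q [-0.05  0.45  2.11  0.02  0.54  0.02] F [-0.9 -0.1  0.1]
turn -0.56 then shift cm (after turn) [-0.39  0.24  0.36] (before turn) [-0.39  0.25  0.36] dist 5.8
```

arm_command(
  increments=[
    [[0,0,0],0],
    [[0,0,0],0],
  ],
)

```text
t: 6.1
ee_pos: [462.6, -8.3, 64.1]
orientation: [-3.128, 0.138, -0.079]
ft_force: [-0.3, 0.6, -1.0]
width: 31.6
```

```bash
python3 -c "
from plan import *
np.set_printoptions(suppress=True)
o=get_obs();print(o['qpos'].round(5),o['joint_torque'].round(2));plan(457,-10,60,-4.2)
for i in range(4): get_image('side')
o=get_obs();print(o['qpos'].round(5),o['joint_torque'].round(2));plan(457,-10,60,-4.2)
"
```

```text
[-0.05028  0.44687  2.10899  0.01947  0.53542  0.02165] [ -0.64 -43.18 -14.51   0.05  -0.2   -0.03]
t 6.1 p [462.6  -8.3  64.1] yaw -5.08 toolz [ 0.0508  0.0074 -0.9987] w 31.6 q [-0.05  0.45  2.11  0.02  0.54  0.02] F [-0.3  0.6 -1. ]
turn -0.88 then shift cm (after turn) [-0.56  0.22  0.38] (before turn) [-0.56  0.22  0.38] dist 7.1
[-0.04918  0.44665  2.10992  0.01946  0.53536  0.02029] [ -0.18 -43.15 -14.62   0.08  -0.2    0.02]
t 6.3 p [462.   -7.7  64. ] yaw -4.94 toolz [ 0.0502  0.0075 -0.9987] w 32.1 q [-0.05  0.45  2.11  0.02  0.54  0.02] F [-0.7  0.1 -0.1]
turn -0.74 then shift cm (after turn) [-0.5   0.27  0.37] (before turn) [-0.49  0.27  0.37] dist 6.7
```

arm_command(
  increments=[
    [[3.5,0,-3.5],0],
    [[3.5,0,-3.5],0],
    [[3.5,0,-3.5],0],
    [[3.5,0,-3.5],0],
    [[2,0,-2],0],
    [[0,0,0],0],
  ],
)

```text
t: 6.9
ee_pos: [615.4, -17.9, 235.7]
orientation: [-3.129, 0.125, -0.066]
ft_force: [0.6, -0.1, -0.3]
width: 31.9
```

```bash
python3 -c "
from plan import *
np.set_printoptions(suppress=True)
o=get_obs();print(o['qpos'].round(5));plan(457,-10,60,-4.2)"
```

```text
[-0.05369  0.37621  1.67047  0.01192  1.05263  0.0208 ]
t 6.9 p [615.4 -17.9 235.7] yaw -4.61 toolz [ 0.0428  0.0081 -0.9991] w 31.9 q [-0.05  0.38  1.67  0.01  1.05  0.02] F [ 0.6 -0.1 -0.3]
turn -0.41 then shift cm (after turn) [-16.58   0.56  16.89] (before turn) [-16.58   0.67  16.89] dist 236.7
```

arm_command(
  increments=[
    [[0,0,0],0],
    [[0,0,0],0],
    [[0,0,0],0],
    [[0,0,0],0],
  ],
)

```text
t: 7.3
ee_pos: [609.1, -16.2, 230.1]
orientation: [-3.129, 0.123, -0.05]
ft_force: [-0.6, -0.2, -0.7]
width: 31.7
```

```bash
python3 -c "
from plan import *
np.set_printoptions(suppress=True)
o=get_obs();print(o['qpos'].round(5));plan(457,-10,60,-4.2)
"
```

```text
[-0.05136  0.37773  1.68227  0.01198  1.0497   0.02138]
t 7.3 p [609.1 -16.2 230.1] yaw -4.51 toolz [ 0.0324  0.0087 -0.9994] w 31.7 q [-0.05  0.38  1.68  0.01  1.05  0.02] F [-0.6 -0.2 -0.7]
turn -0.31 then shift cm (after turn) [-15.75   0.68  16.51] (before turn) [-15.75   0.77  16.51] dist 228.3
```

arm_command(
  increments=[
    [[0,0,-0.1],0],
    [[0,0,-0.1],0],
    [[0,0,-0.1],0],
    [[0,0,-0.1],0],
    [[0,0,-0.1],0],
    [[0,0,-0.1],0],
    [[0,0,-0.1],0],
    [[0,0,-0.1],0],
    [[0,0,-0.1],0],
    [[0,0,-0.1],0],
    [[0,0,-0.1],0],
    [[0,0,-0.1],0],
  ],
)

```text
t: 8.5
ee_pos: [607.0, -16.4, 241.4]
orientation: [-3.129, 0.123, -0.045]
ft_force: [-0.7, 0.2, -0.4]
width: 31.6
```

```bash
python3 -c "
from plan import *
np.set_printoptions(suppress=True)
o=get_obs();print(o['qpos'].round(5));plan(457,-10,40,-4.2)
"
```

```text
[-0.05185  0.36355  1.67485  0.01177  1.07444  0.02156]
t 8.5 p [607.  -16.4 241.4] yaw -4.53 toolz [ 0.0293  0.0088 -0.9995] w 31.6 q [-0.05  0.36  1.67  0.01  1.07  0.02] F [-0.7  0.2 -0.4]
turn -0.33 then shift cm (after turn) [-15.58   0.68  19.7 ] (before turn) [-15.57   0.77  19.7 ] dist 251.3
```

arm_command(
  increments=[
    [[0,0,0],0],
    [[0,0,0],0],
    [[0,0,0],0],
    [[0,0,0],0],
    [[0,0,0],0],
    [[0,0,0],0],
    [[0,0,0],0],
    [[0,0,0],0],
  ],
)

```text
t: 9.3
ee_pos: [607.0, -16.4, 241.4]
orientation: [-3.129, 0.123, -0.045]
ft_force: [-0.6, -1.1, -1.1]
width: 31.8
```

```bash
python3 -c "
from plan import *
np.set_printoptions(suppress=True)
o=get_obs();print(o['qpos'].round(5));plan(457,-10,40,-4.2)
"
```

```text
[-0.05186  0.36357  1.67491  0.01176  1.07449  0.02152]
t 9.3 p [607.  -16.4 241.4] yaw -4.53 toolz [ 0.0291  0.0088 -0.9995] w 31.8 q [-0.05  0.36  1.67  0.01  1.07  0.02] F [-0.6 -1.1 -1.1]
turn -0.33 then shift cm (after turn) [-15.57   0.68  19.7 ] (before turn) [-15.57   0.77  19.7 ] dist 251.2
```

arm_command(
  increments=[
    [[-0.5,0,0.5],0],
    [[-1,0,1],0],
    [[-1.5,0,1.5],0],
    [[-1.5,0,1.5],0],
    [[-1.5,0,1.5],0],
    [[-1.5,0,1.5],0],
    [[-1.5,0,1.5],0],
    [[-1.5,0,1.5],0],
    [[-1.5,0,1.5],0],
    [[-1,0,1],0],
    [[-0.5,0,0.5],0],
    [[-0.2,0,0.2],0],
    [[0,0,0],0],
    [[0,0,0],0],
  ],
)

```text
t: 10.7
ee_pos: [458.0, -3.2, 89.8]
orientation: [-3.129, 0.123, -0.035]
ft_force: [-0.2, 0.4, -0.8]
width: 31.6
```

```bash
python3 -c "
from plan import *
plan(457,-10,40,-4.2)
"
```

```text
t 10.7 p [458.   -3.2  89.8] yaw -4.52 toolz [ 0.0226  0.0091 -0.9997] w 31.6 q [-0.04  0.4   2.09  0.02  0.63  0.03] F [-0.2  0.4 -0.8]
turn -0.32 then shift cm (after turn) [-0.16  0.74  4.97] (before turn) [-0.15  0.74  4.97] dist 50.3
```

arm_command(
  increments=[
    [[3.5,0,-3.5],0],
    [[3.5,0,-3.5],0],
    [[3.5,0,-3.5],0],
    [[0,0,0],0],
    [[0,0,0],0],
    [[0,0,0],0],
    [[0,0,0],0],
  ],
)

```text
t: 11.4
ee_pos: [562.6, -12.8, 200.8]
orientation: [-3.129, 0.123, -0.035]
ft_force: [-0.4, -0.2, -0.8]
width: 31.6
```

```bash
python3 -c "
from plan import *
plan(457,-10,40,-4.2)
"
```

```text
t 11.4 p [562.6 -12.8 200.8] yaw -4.52 toolz [ 0.0226  0.0089 -0.9997] w 31.6 q [-0.05  0.35  1.8   0.01  0.97  0.02] F [-0.4 -0.2 -0.8]
turn -0.32 then shift cm (after turn) [-10.9    0.66  15.84] (before turn) [-10.9    0.72  15.84] dist 192.4
```

arm_command(
  increments=[
    [[-0.5,0,0.5],0],
    [[-1,0.1,1],0],
    [[-1.5,0.1,1.5],0],
    [[-1.5,0.1,1.5],0],
    [[-1.5,0.1,1.5],0],
    [[-1.5,0.1,1.5],0],
    [[-1.5,0.1,1.7],0],
    [[-1,0.1,1.7],0],
    [[-0.7,0,1.5],0],
    [[-0.2,0,1],0],
    [[0,0,0.7],0],
    [[0,0,0.3],0],
    [[0,0,0],0],
    [[0,0,0],0],
  ],
)

```text
t: 12.8
ee_pos: [428.7, -8.5, 38.3]
orientation: [-3.129, 0.122, 0.004]
ft_force: [-0.3, -0.0, -1.3]
width: 31.9
```

```bash
python3 -c "
from plan import *
plan(457,-10,14,-4.2)
crop(get_image('side'),150,130,220,150,3.5,'s6.png')
"
```

```text
t 12.8 p [428.7  -8.5  38.3] yaw -4.48 toolz [-0.0021  0.0101 -0.9999] w 31.9 q [-0.05  0.49  2.15  0.02  0.51  0.01] F [-0.3 -0.  -1.3]
turn -0.28 then shift cm (after turn) [ 2.84 -0.03  2.42] (before turn) [ 2.84 -0.05  2.42] dist 37.4
```

View pics/s6.png

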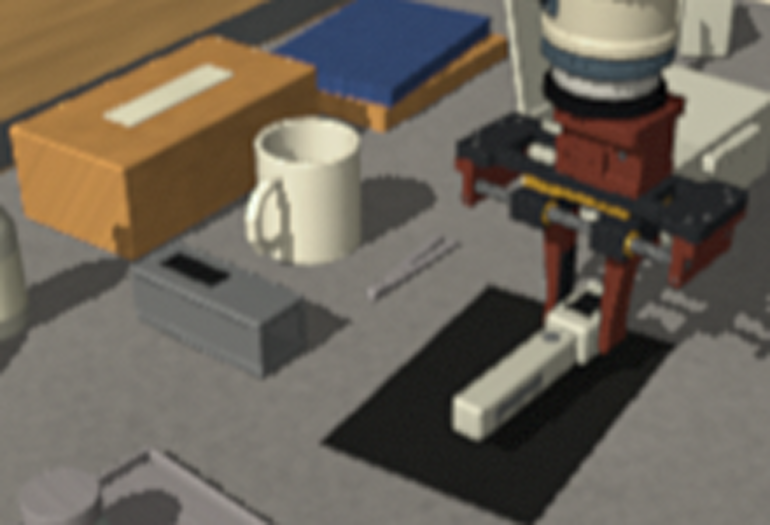

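arm_command(
  increments=[
    [[0.5,0,0.3],0],
    [[1,0,0.6],0],
    [[0.8,0,0.7],0],
    [[0.4,0,0.5],0],
    [[0.1,0,0.2],0],
    [[0,0,0.1],0],
    [[0,0,0],0],
  ],
)

```text
t: 13.55
ee_pos: [461.6, -10.8, 12.9]
orientation: [-3.129, 0.123, -0.002]
ft_force: [-0.4, 0.5, -0.8]
width: 31.8
```

```bash
python3 -c "
from plan import *
plan(457,-10,9,-4.2)
crop(get_image('side'),150,130,220,150,3.5,'s7.png')
"
```

```text
t 13.55 p [461.6 -10.8  12.9] yaw -4.49 toolz [ 0.0018  0.0099 -0.9999] w 31.8 q [-0.06  0.57  2.09  0.02  0.49  0.  ] F [-0.4  0.5 -0.8]
turn -0.29 then shift cm (after turn) [-0.47 -0.04  0.39] (before turn) [-0.47 -0.04  0.39] dist 6.1
```

View pics/s7.png

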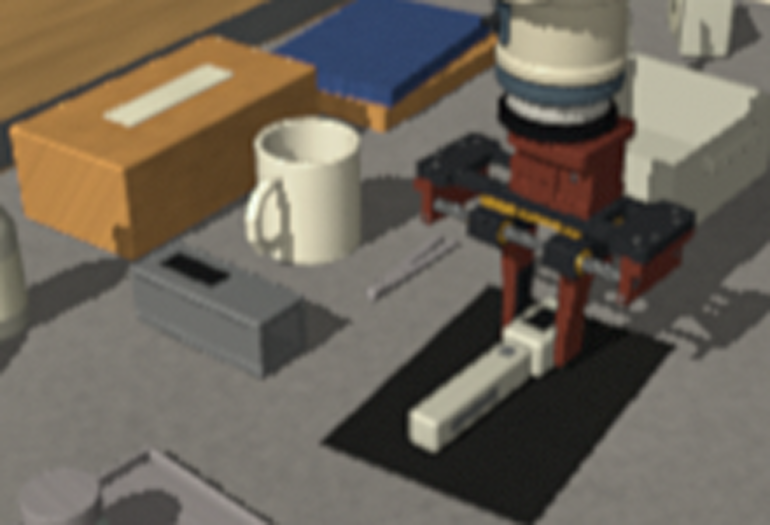

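arm_command(
  increments=[
    [[0,0,0.1],0],
    [[0,0,0.1],0],
    [[0,0,0.1],0],
    [[0,0,0],0],
  ],
)

```text
t: 14.0
ee_pos: [461.2, -10.7, 10.2]
orientation: [-3.129, 0.122, -0.003]
ft_force: [0.2, -1.1, -0.3]
width: 31.6
```

```bash
python3 -c "
from plan import *
plan(457,-10,9,-4.2)
"
```

```text
t 14.0 p [461.2 -10.7  10.2] yaw -4.48 toolz [ 0.0021  0.0098 -0.9999] w 31.6 q [-0.06  0.57  2.09  0.02  0.48  0.  ] F [ 0.2 -1.1 -0.3]
turn -0.28 then shift cm (after turn) [-0.42 -0.04  0.12] (before turn) [-0.42 -0.04  0.12] dist 4.4
```

arm_command(
  increments=[
    [[0,0,0.1],0],
    [[0,0,0.1],0],
    [[0,0,0],0],
  ],
)

```text
t: 14.3
ee_pos: [461.3, -10.7, 10.2]
orientation: [-3.129, 0.122, -0.003]
ft_force: [0.3, -0.8, -0.6]
width: 31.9
```

```bash
python3 -c "
from plan import *
plan(457,-10,9,-4.2)
"
```

```text
t 14.3 p [461.3 -10.7  10.2] yaw -4.47 toolz [ 0.0026  0.0099 -0.9999] w 31.9 q [-0.06  0.57  2.09  0.02  0.48  0.  ] F [ 0.3 -0.8 -0.6]
turn -0.27 then shift cm (after turn) [-0.44 -0.04  0.12] (before turn) [-0.44 -0.04  0.12] dist 4.6
```

arm_command(
  increments=[
    [[0,0,0],0],
    [[0,0,0],0],
    [[0,0,0],0],
    [[0,0,-0.2],0],
    [[0,0,-0.8],0],
    [[0,0,-1.5],0],
    [[0,0,-1.5],0],
    [[0,0,-1],0],
    [[0,0,-0.5],0],
    [[0,0,0],0],
  ],
  gripper=0.7,
)

```text
t: 15.3
ee_pos: [461.1, -11.3, 68.8]
orientation: [-3.129, 0.122, -0.003]
ft_force: [0.2, 0.7, 0.2]
width: 61.5
```

```bash
python3 -c "
from plan import *
plan(457,35,9,-4.2)
crop(get_image('side'),150,130,220,150,3.5,'s8.png');crop(get_image('top'),220,160,150,130,5,'t8.png')
"
```

```text
t 15.3 p [461.1 -11.3  68.8] yaw -4.48 toolz [ 0.0026  0.0098 -0.9999] w 61.5 q [-0.06  0.45  2.08  0.02  0.61  0.01] F [0.2 0.7 0.2]
turn -0.28 then shift cm (after turn) [-0.76 -4.53  6.02] (before turn) [-0.79 -4.52  6.02] dist 75.7
```

View pics/s8.png

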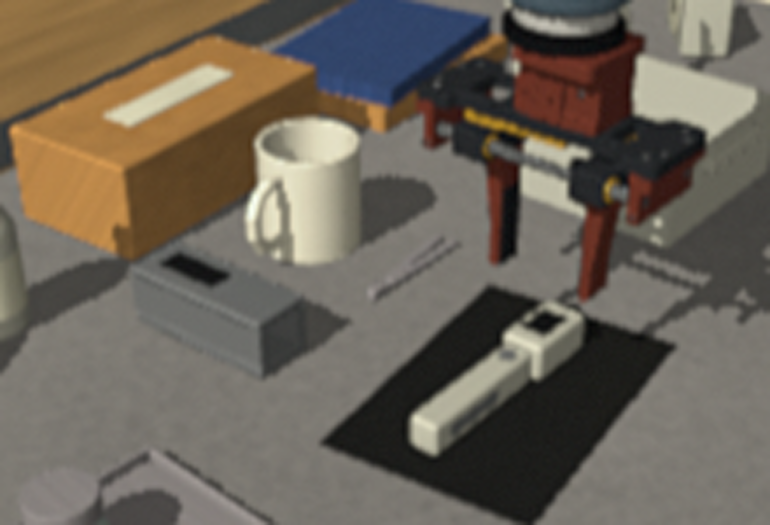

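View pics/t8.png

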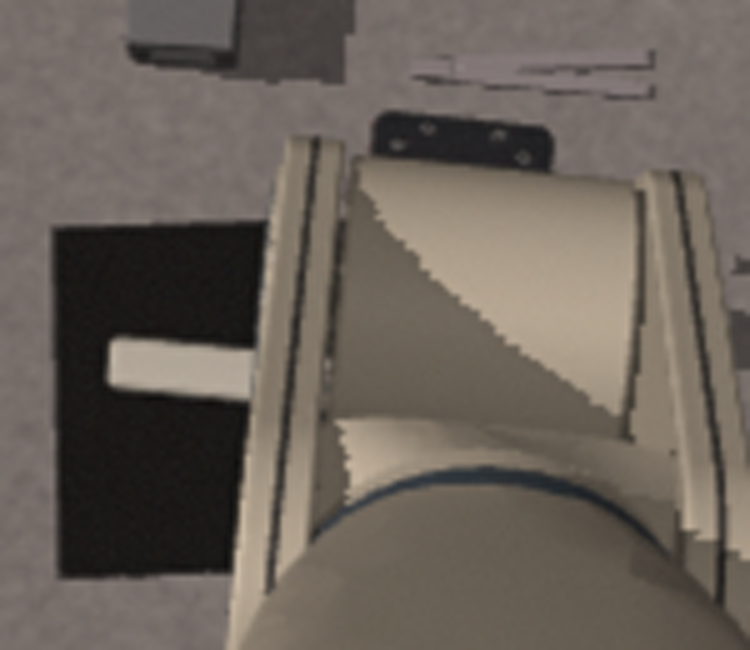

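```bash
python3 -c "
from fit import *
t=lambda c:un(c,220,160,5)[0]; s=lambda c:un(c,150,130,3.5)[0]
print('tail top',onz('top',t((108,340)),27),onz('top',t((108,387)),27))
print('tail side',onz('side',s((412,410)),27),onz('side',s((440,422)),27))
print('headrear',onz('side',s((507,333)),31),onz('side',s((538,348)),31), 'head front',onz('side',s((550,303)),31),onz('side',s((584,318)),31))
a=[onz('top',t(c),27) for c in [(108,340),(255,350),(108,387),(250,402)]];print(a)
"
```

```text
tail top [480.5 120.5  27. ] [460.8 119.8  27. ]
tail side [479.1 115.9  27. ] [458.2 116.   27. ]
headrear [472.   15.4  31. ] [446.2  18.6  31. ] head front [466.9 -32.8  31. ] [438.6 -29.9  31. ]
[array([480.5, 120.5,  27. ]), array([477.9,  58.9,  27. ]), array([460.8, 119.8,  27. ]), array([456.1,  60.4,  27. ])]
```

```bash
python3 -c "
from plan import *
plan(464.3,31,6,-4.2)
"
```

```text
t 15.4 p [460.6 -11.3  68. ] yaw -4.48 toolz [ 0.0013  0.0099 -1.    ] w 61.4 q [-0.06  0.45  2.08  0.02  0.61  0.01] F [ 0.8 -0.4  0.6]
turn -0.28 then shift cm (after turn) [ 0.05 -4.18  6.25] (before turn) [ 0.03 -4.18  6.25] dist 75.2
```

arm_command(
  increments=[
    [[0,-0.6,0.3],-0.3],
    [[0,-1.2,0.8],0],
    [[0,-1.2,1],0],
    [[0,-0.8,1.2],0],
    [[0,-0.4,1],0],
    [[0,0,0.7],0],
    [[0,0,0.5],0],
    [[0,0,0.3],0],
    [[0,0,0],0],
  ],
)

```text
t: 16.3
ee_pos: [461.9, 35.9, 3.4]
orientation: [-3.13, 0.111, 0.007]
ft_force: [-2.6, 3.5, 10.3]
width: 61.4
```

```bash
python3 -c "
from plan import *
plan(464.3,31,6,-4.2)
"
```

```text
t 16.3 p [461.9  35.9   3.4] yaw -4.06 toolz [-0.0041  0.0099 -0.9999] w 61.4 q [0.05 0.59 2.08 0.02 0.47 0.1 ] F [-2.6  3.5 10.3]
turn 0.14 then shift cm (after turn) [ 0.28  0.47 -0.26] (before turn) [ 0.28  0.47 -0.26] dist 6.1
```

arm_command(
  increments=[
    [[0.1,0.1,-0.2],0],
    [[0.1,0.2,-0.1],0],
    [[0.1,0.1,0],0],
    [[0,0,0],0],
  ],
)

```text
t: 16.7
ee_pos: [465.4, 30.5, 6.9]
orientation: [-3.13, 0.113, 0.005]
ft_force: [0.0, 0.5, -0.1]
width: 61.3
```

```bash
python3 -c "
from plan import *
plan(464.3,31,6,-4.2)
"
```

```text
t 16.7 p [465.4  30.5   6.9] yaw -4.15 toolz [-0.0026  0.0099 -0.9999] w 61.3 q [0.03 0.58 2.08 0.02 0.48 0.09] F [ 0.   0.5 -0.1]
turn 0.05 then shift cm (after turn) [-0.11 -0.04  0.09] (before turn) [-0.11 -0.05  0.09] dist 1.5
```

arm_command(
  increments=[
    [[-0.1,0,0.1],0],
    [[0,0,0],0],
    [[0,0,0],0],
    [[0,0,0],0],
    [[0,0,0],0],
    [[0,0,0],0],
  ],
  gripper=0,
)

```text
t: 17.3
ee_pos: [464.1, 30.4, 5.5]
orientation: [-3.13, 0.114, 0.005]
ft_force: [0.5, -0.8, 0.3]
width: 21.9
```

```bash
python3 -c "
from plan import *
plan(464.3,31,6,-4.2)
crop(get_image('side'),150,130,220,150,3.5,'s9.png')
"
```

```text
t 17.3 p [464.1  30.4   5.5] yaw -4.17 toolz [-0.0031  0.0098 -0.9999] w 21.9 q [0.03 0.59 2.08 0.02 0.48 0.09] F [ 0.5 -0.8  0.3]
turn 0.03 then shift cm (after turn) [ 0.02 -0.07 -0.05] (before turn) [ 0.02 -0.07 -0.05] dist 0.8
```

View pics/s9.png

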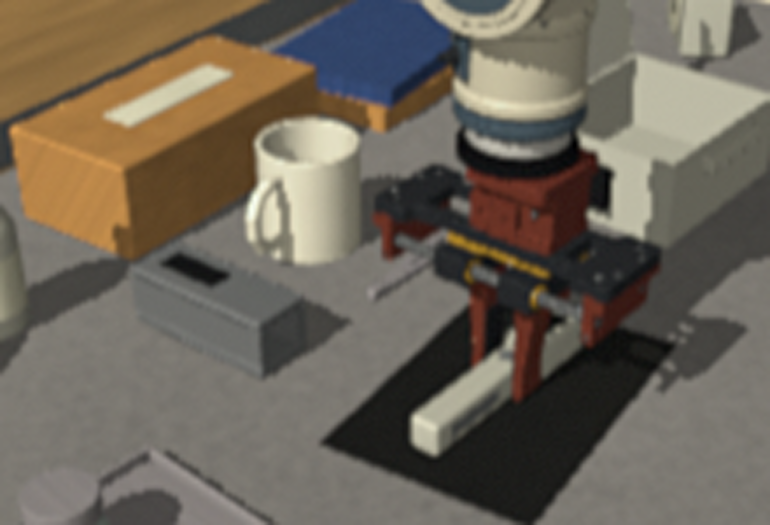

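```bash
python3 -c "
from h import *
s=cv2.imread('pics/side0.png');t=cv2.imread('pics/top0.png')
def box(px,py,yaw):
    c,si=np.cos(yaw),np.sin(yaw);R=np.array([[c,-si,0],[si,c,0],[0,0,1]])
    return lambda l:R@np.array(l,float)+[px,py,0]
B=box(521.4,-289.1,-.0739)
pts=[B((a,97,z)) for a in(-18,18) for z in (17,53)]
ps=proj('side',pts);pt=proj('top',pts);print(ps,pt)
def dr(img,pp,x0,y0,w,h,sc,name):
    im=cv2.resize(img[y0:y0+h,x0:x0+w],None,fx=sc,fy=sc,interpolation=cv2.INTER_CUBIC)
    for p in pp: 
        q=((p-[x0,y0]+.5)*sc-.5).round().astype(int); cv2.circle(im,tuple(q),2,(0,0,255),-1)
    cv2.imwrite('pics/'+name,im)
dr(s,ps,295,160,60,45,10,'padS.png');dr(t,pt,370,180,60,45,10,'padT.png')
"
```

```text
[[321.51115389 189.81522154]
 [322.48060622 178.23612749]
 [310.65501843 185.80897321]
 [311.4247735  174.35329022]] [[389.72099607 217.5174209 ]
 [393.18964026 215.67480529]
 [390.99402511 200.66786308]
 [394.49023463 198.28584802]]
```

View pics/padS.png

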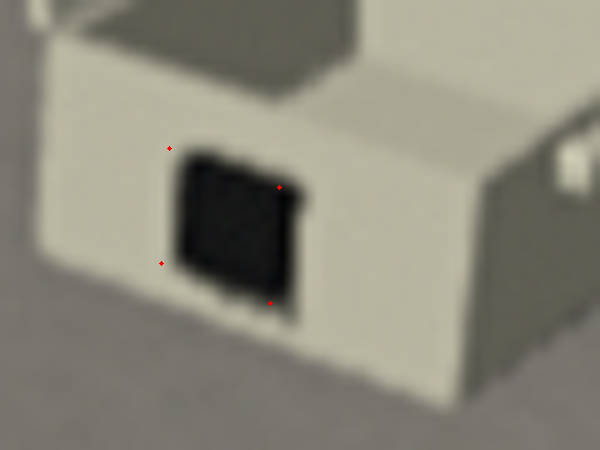

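View pics/padT.png

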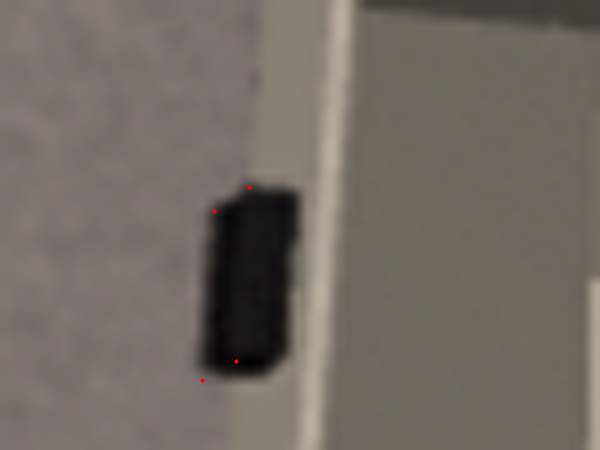

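```bash
python3 -c "
from plan import *
plan(536.1,-70.2,23.5,-4.23)
"
```

```text
t 17.35 p [464.1  30.4   5.5] yaw -4.17 toolz [-0.003   0.0098 -0.9999] w 21.7 q [0.03 0.59 2.08 0.02 0.48 0.09] F [-0.6  0.7 -0.4]
turn 0.06 then shift cm (after turn) [ 7.92  9.48 -1.92] (before turn) [ 7.91  9.49 -1.92] dist 125.0
```

arm_command(
  increments=[
    [[0,0,-0.5],0],
    [[0,0,-1],0],
    [[0.3,0.6,-0.4],0],
    [[0.8,1.2,0],0],
    [[1,1.5,0],0],
    [[1,1.5,0],0],
    [[1,1.5,0],0],
    [[1,1.2,0],0],
    [[0.6,0.8,0],0],
    [[0.3,0.4,0],0],
    [[0,0,0],0],
    [[0,0,0],0],
  ],
)

```text
t: 18.55
ee_pos: [522.8, -70.0, 26.4]
orientation: [-3.13, 0.115, 0.0]
ft_force: [1.2, -0.4, -0.3]
width: 21.8
```

```bash
python3 -c "
from plan import *
plan(536.1,-70.2,23.5,-4.23)
"
```

```text
t 18.55 p [522.8 -70.   26.4] yaw -4.21 toolz [ 0.      0.0091 -1.    ] w 21.8 q [-0.16  0.59  1.94  0.02  0.61 -0.1 ] F [ 1.2 -0.4 -0.3]
turn 0.02 then shift cm (after turn) [ 1.33 -0.07  0.29] (before turn) [ 1.33 -0.07  0.29] dist 13.6
```

arm_command(
  increments=[
    [[0.4,0,0.1],0],
    [[0.5,0,0.1],0],
    [[0.3,0,0.1],0],
    [[0,0,0],0],
    [[0,0,0],0],
  ],
)

```text
t: 19.05
ee_pos: [534.9, -69.0, 22.9]
orientation: [-3.13, 0.111, 0.003]
ft_force: [-0.6, 0.1, -1.0]
width: 21.7
```

```bash
python3 -c "
from plan import *
plan(536.1,-70.2,23.5,-4.23)
s=get_image('side');t=get_image('top');cv2.imwrite('pics/sA.png',s[:,:,::-1]);cv2.imwrite('pics/tA.png',t[:,:,::-1])
crop(s,255,155,100,75,8,'sA8.png');crop(t,330,160,100,75,8,'tA8.png')
"
```

```text
t 19.05 p [534.9 -69.   22.9] yaw -4.06 toolz [-0.0014  0.0094 -1.    ] w 21.7 q [-0.16  0.61  1.91  0.02  0.62 -0.1 ] F [-0.6  0.1 -1. ]
turn 0.17 then shift cm (after turn) [ 0.13  0.11 -0.06] (before turn) [ 0.13  0.11 -0.06] dist 1.8
```

View pics/sA8.png

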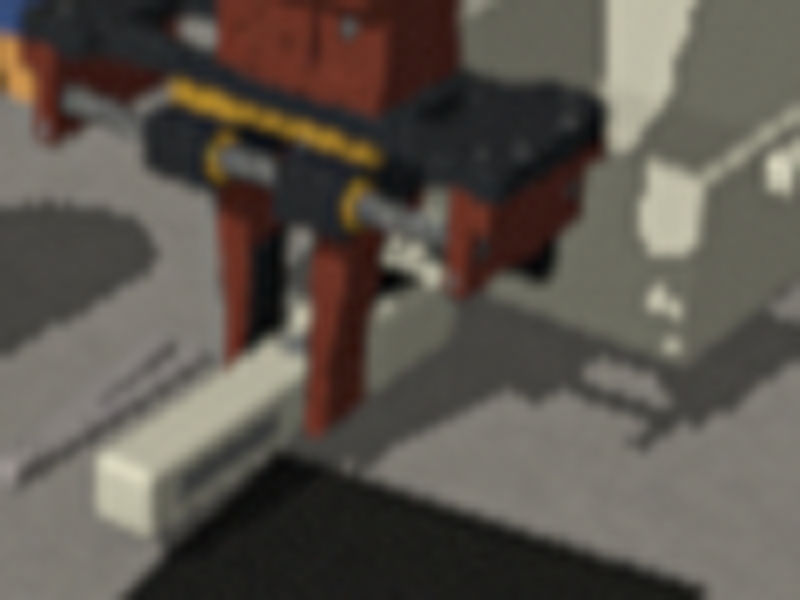

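View pics/tA8.png

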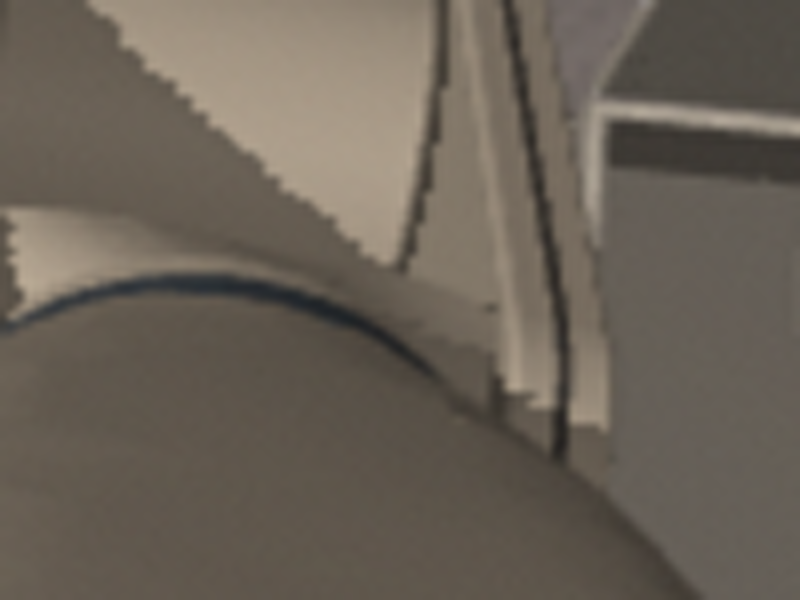

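```bash
python3 -c "
from fit import *
s=lambda c:un(c,255,155,8)[0]
print('tail',onz('side',s((98,452)),45.5),onz('side',s((160,478)),45.5),'bottom',onz('side',s((98,512)),21.5),onz('side',s((158,540)),21.5))
# predicted tail
p=np.array([534.9,-69.0]);u=np.array([.0708,.9975]);c=p+87.5*u;v=np.array([.9975,-.0708])
T=[(*(c+11*v),44.9),(*(c-11*v),44.9),(*(c+11*v),20.9),(*(c-11*v),20.9)]
print(T[:2]);print(proj('side',T),[s(k) for k in [(98,452),(160,478),(98,512),(158,540)]])
"
```

```text
tail [545.9  22.2  45.5] [522.8  23.4  45.5] bottom [548.1  18.9  21.5] [524.7  21.1  21.5]
[(np.float64(552.0675), np.float64(17.50245), 44.9), (np.float64(530.1225000000001), np.float64(19.06005), 44.9)]
[[265.80223033 209.62416717]
 [273.01509401 212.74160542]
 [265.7940329  217.98910107]
 [272.91337057 221.16269379]] [array([266.8125, 211.0625]), array([274.5625, 214.3125]), array([266.8125, 218.5625]), array([274.3125, 222.0625])]
```

arm_command(
  increments=[
    [[0.1,0.1,-0.05],0.2],
    [[0.1,0,0],0],
    [[0,0,0],0],
  ],
)

```text
t: 19.45
ee_pos: [536.7, -70.3, 23.6]
orientation: [-3.13, 0.117, 0.003]
ft_force: [0.5, 0.7, -0.9]
width: 21.9
```

```bash
python3 -c "
from plan import *
plan(537,-70.5,23.5,-4.23)
"
```

```text
t 19.45 p [536.7 -70.3  23.6] yaw -4.29 toolz [-0.0015  0.0094 -1.    ] w 21.9 q [-0.16  0.61  1.91  0.02  0.62 -0.1 ] F [ 0.5  0.7 -0.9]
turn -0.06 then shift cm (after turn) [0.04 0.02 0.  ] (before turn) [0.04 0.02 0.  ] dist 0.4
```

arm_command(
  increments=[
    [[0,0,0],0],
    [[0,0,0],0],
    [[0,0,0],0],
    [[0,0,0],0],
    [[0,0,0],0],
    [[0,0,0],0],
    [[0,0,0],0],
    [[0,0,0],0],
    [[0,0,0],0],
    [[0,0,0],0],
    [[0,0,0],0],
    [[0,0,0],0],
    [[0,0,0],0],
    [[0,0,0],0],
    [[0,0,0],0],
    [[0,0,0],0],
    [[0,0,0],0],
    [[0,0,0],0],
    [[0,0,0],0],
    [[0,0,0],0],
  ],
)

```text
t: 21.45
ee_pos: [536.5, -70.4, 23.6]
orientation: [-3.13, 0.117, 0.003]
ft_force: [0.3, 0.2, -0.5]
width: 21.6
```

```bash
python3 -c "
from plan import *
plan(537,-70.5,23.5,-4.23)
for i in range(20): im=get_image('side')
crop(im,0,0,560,420,1,'sB.png')
for i in range(20): im=get_image('top')
crop(im,0,0,560,420,1,'tB.png')
plan(537,-70.5,23.5,-4.23)
"
```

```text
t 21.45 p [536.5 -70.4  23.6] yaw -4.3 toolz [-0.0016  0.0095 -1.    ] w 21.6 q [-0.16  0.61  1.91  0.02  0.62 -0.1 ] F [ 0.3  0.2 -0.5]
turn -0.07 then shift cm (after turn) [0.05 0.01 0.01] (before turn) [0.05 0.01 0.01] dist 0.5
t 23.45 p [536.5 -70.4  23.6] yaw -4.3 toolz [-0.0017  0.0095 -1.    ] w 21.9 q [-0.16  0.61  1.91  0.02  0.62 -0.1 ] F [-0.5 -0.6 -0.9]
turn -0.07 then shift cm (after turn) [0.05 0.01 0.01] (before turn) [0.05 0.01 0.01] dist 0.5
```

View pics/sB.png

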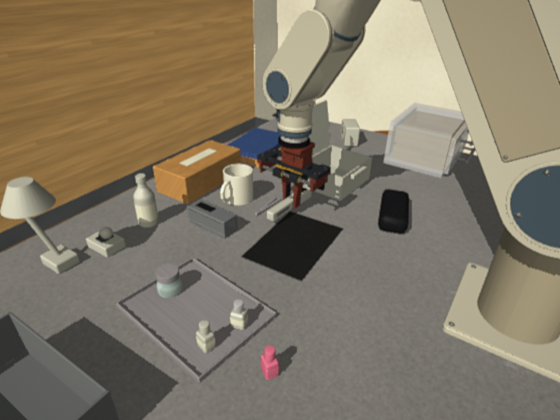

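View pics/tB.png

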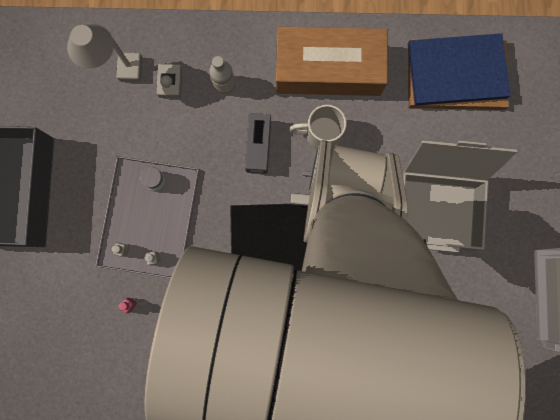

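```bash
python3 -c "
from h import *
t=cv2.imread('pics/tB.png')[:,:,::-1]; crop(t,280,185,40,30,16,'tB16.png')
s=cv2.imread('pics/sB.png')[:,:,::-1]; crop(s,255,155,100,75,8,'sB8.png')
"
```

```text
(no output)
```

View pics/tB16.png

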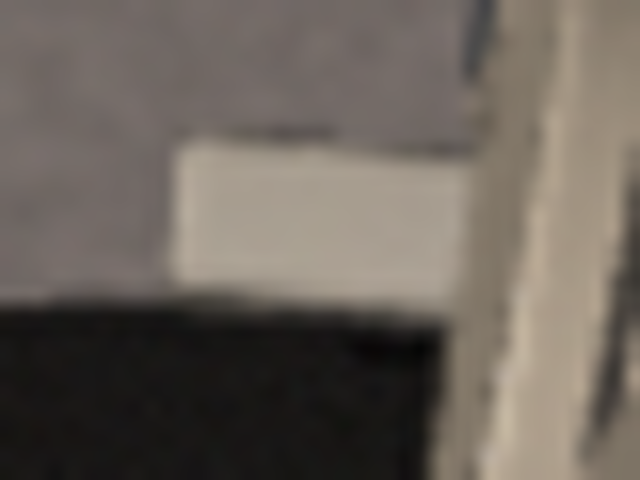

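View pics/sB8.png

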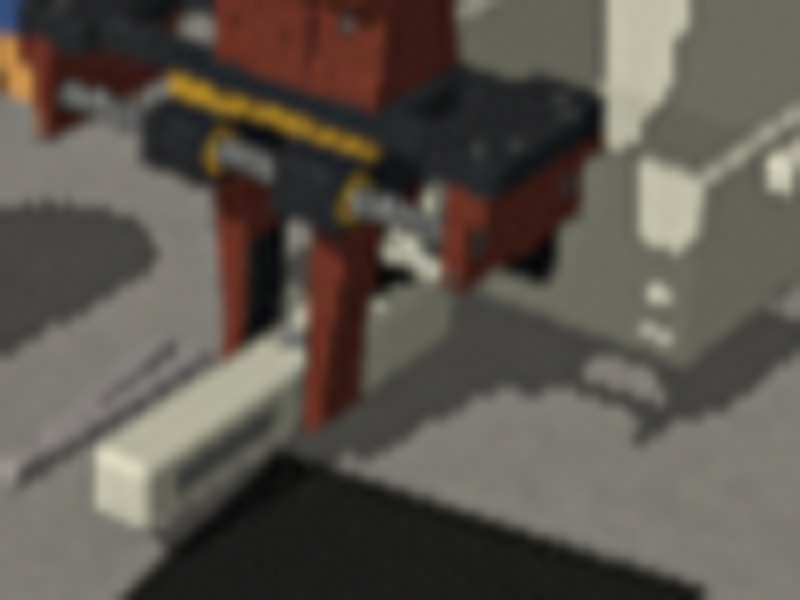

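```bash
python3 -c "
from fit import *
t=lambda c:un(c,280,185,16)[0]
a=onz('top',t((178,140)),45);b=onz('top',t((175,282)),45);c=onz('top',t((465,152)),45);d=onz('top',t((450,305)),45);print(a,b,c,d, np.degrees(np.arctan2(a[0]-c[0],a[1]-c[1])),np.degrees(np.arctan2(b[0]-d[0],b[1]-d[1])))
m=(a+b)/2; u=np.array([np.sin(.0739),np.cos(.0739)]); print('mid tail',m,'tip',m[:2]-170*u)
# pad from top picture
P0=lambda c:un(c,370,180,10)[0]
print('pad top-edge face',onz('top',P0((214,205)),53),onz('top',P0((206,372)),53),onz('top',P0((203,372)),17))
"
```

```text
[552.8  19.   45. ] [534.3  19.   45. ] [552.2 -18.1  45. ] [532.2 -16.5  45. ] 0.9265356074438541 3.3853826506919007
mid tail [543.55  19.    45.  ] tip [ 530.99843174 -150.53600837]
pad top-edge face [ 542.7 -186.5   53. ] [ 508.2 -184.9   53. ] [ 512.2 -191.3   17. ]
```

arm_command(
  increments=[
    [[-0.3,-0.5,-0.2],0],
    [[-0.8,-1,0],0],
    [[-1.2,-1.5,0],0],
    [[-1.2,-1.5,0],0],
    [[-1.2,-1.5,0],0],
    [[-1.2,-1.2,0],0],
    [[-0.8,-0.8,0],0],
    [[-0.3,-0.3,0],0],
    [[0,0,0],0],
    [[0,0,0],0],
  ],
)

```text
t: 24.45
ee_pos: [464.9, 26.3, 27.0]
orientation: [-3.13, 0.114, 0.006]
ft_force: [-0.0, -0.0, -1.2]
width: 21.7
```

```bash
python3 -c "
from plan import *
plan(464,30,6,-4.23)
"
```

```text
t 24.45 p [464.9  26.3  27. ] yaw -4.18 toolz [-0.0033  0.0095 -0.9999] w 21.7 q [0.02 0.54 2.07 0.02 0.53 0.08] F [-0.  -0.  -1.2]
turn 0.05 then shift cm (after turn) [-0.11 -0.34  2.11] (before turn) [-0.11 -0.34  2.11] dist 21.4
```

arm_command(
  increments=[
    [[0,0,0.4],0],
    [[0,0,0.6],0],
    [[0,0,0.5],0],
    [[0,0,0.2],0],
    [[0,0,0.1],0],
    [[0,0,0],0],
    [[0,0,0.1],0],
    [[0,0,0.1],0],
    [[0,0,0],0],
  ],
)

```text
t: 25.35
ee_pos: [466.7, 24.8, 5.8]
orientation: [-3.13, 0.119, 0.004]
ft_force: [-0.4, 0.6, -1.2]
width: 22.0
```

```bash
python3 -c "
from plan import *
plan(464,30,6,-4.23)
"
```

```text
t 25.35 p [466.7  24.8   5.8] yaw -4.35 toolz [-0.0019  0.0095 -1.    ] w 22.0 q [0.02 0.59 2.07 0.02 0.48 0.08] F [-0.4  0.6 -1.2]
turn -0.12 then shift cm (after turn) [-0.31 -0.49 -0.01] (before turn) [-0.31 -0.49 -0.01] dist 5.8
```

arm_command(
  increments=[
    [[0,0,0.1],0],
    [[0,0,0],0],
    [[0,0,0],0],
    [[0,0,0],0],
    [[0,0,-0.3],0],
    [[0,0,-0.8],0],
    [[0,0,-1.5],0],
    [[0,0,-2.5],0],
    [[0,0,-3],0],
    [[0,0,-2],0],
    [[0,0,-1],0],
    [[0,0,0],0],
  ],
  gripper=0.7,
)

```text
t: 26.55
ee_pos: [466.7, 23.8, 122.5]
orientation: [-3.13, 0.119, 0.003]
ft_force: [-0.3, -0.5, -0.1]
width: 61.4
```

```bash
python3 -c "
from plan import *
plan(414,304,100,-4.23)
s=get_image('side');t=get_image('top');crop(s,0,0,560,420,1,'sC.png');crop(s,110,250,180,135,4,'sCt.png');crop(t,80,140,150,180,3,'tCt.png')
"
```

```text
t 26.55 p [466.7  23.8 122.5] yaw -4.34 toolz [-0.0014  0.0094 -1.    ] w 61.4 q [0.02 0.35 2.04 0.01 0.75 0.08] F [-0.3 -0.5 -0.1]
turn -0.11 then shift cm (after turn) [ -7.31 -27.53   2.52] (before turn) [ -7.37 -27.52   2.52] dist 286.0
```

View pics/sC.png

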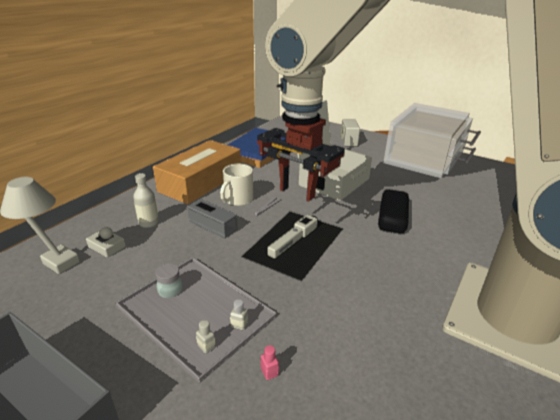

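View pics/tCt.png

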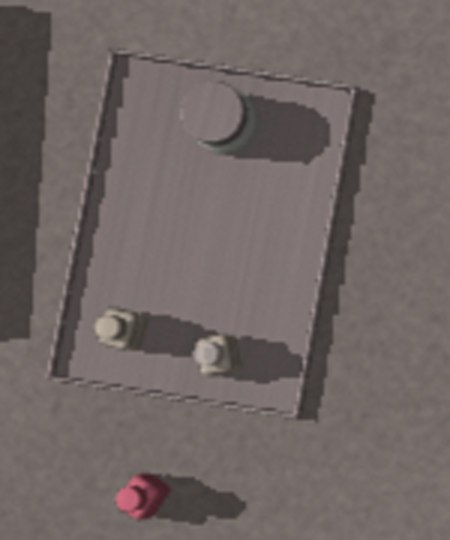

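View pics/sCt.png

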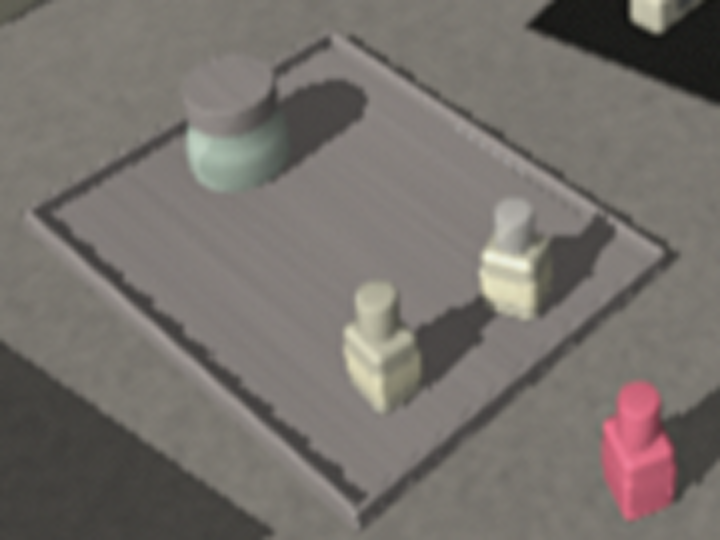

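```bash
python3 -c "
from h import *
t=get_image('top');s=get_image('side'); cv2.imwrite('pics/tC.png',t[:,:,::-1]);cv2.imwrite('pics/sC0.png',s[:,:,::-1])
a=np.hstack([cv2.resize(t[235:270,100:140],None,fx=16,fy=16,interpolation=cv2.INTER_CUBIC)[:, :],]);cv2.imwrite('pics/b1t.png',cv2.resize(t[235:270,105:170,::-1],None,fx=12,fy=12,interpolation=cv2.INTER_CUBIC))
cv2.imwrite('pics/b1s.png',cv2.resize(s[290:360,190:255,::-1],None,fx=8,fy=8,interpolation=cv2.INTER_CUBIC))
"
```

```text
(no output)
```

View pics/b1t.png

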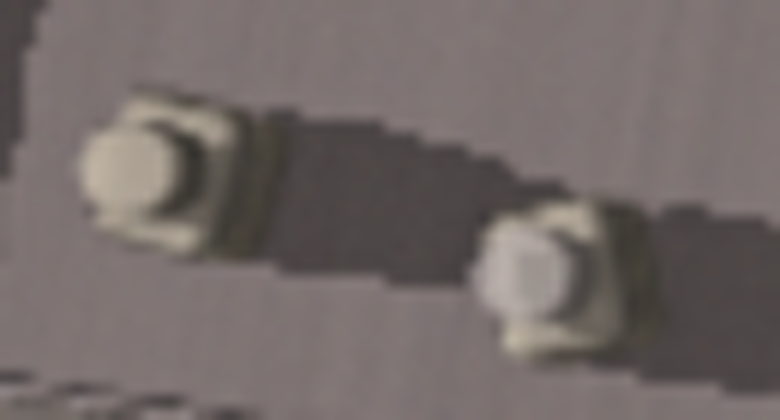

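View pics/b1s.png

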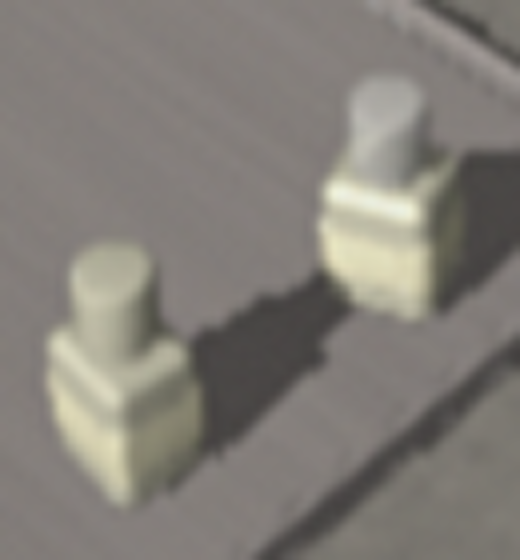

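```bash
python3 -c "
from fit import *
t=lambda c:un(c,105,235,12)[0]; s=lambda c:un(c,190,290,8)[0]
for n,ct,cs in [('b1',(133,168),(113,262)),('b2',(525,272),(388,92))]:
    print(n,onz('top',t(ct),59),onz('side',s(cs),59),tri(s(cs),t(ct)))
"
```

```text
b1 [428.8 371.   59. ] [425.9 371.4  59. ] (array([428.2, 371. ,  57.6]), array([0.84, 0.38]))
b2 [413.  303.7  59. ] [409.7 303.3  59. ] (array([412.1, 303.3,  58.1]), array([1.11, 0.53]))
```

arm_command(
  increments=[
    [[-0.3,-1,0],0],
    [[-0.7,-2.5,0.2],0],
    [[-0.9,-3.5,0.3],0],
    [[-0.9,-3.5,0.3],0],
    [[-0.9,-3.5,0.3],0],
    [[-0.9,-3.5,0.3],0],
    [[-0.9,-3.5,0.3],0],
    [[-0.7,-2.5,0],0],
    [[-0.4,-1.5,0],0],
    [[-0.1,-0.5,0],0],
    [[0,0,0],0],
  ],
  gripper=0.6,
)

```text
t: 27.85
ee_pos: [407.6, 296.1, 95.4]
orientation: [-3.137, 0.122, 0.036]
ft_force: [-0.1, 0.0, -1.0]
width: 52.4
```

arm_command(
  increments=[
    [[0,0,0],4],
    [[0,0,0],8],
    [[0,0,0],8],
    [[0,0,0],8],
    [[0,0,0],8],
    [[0,0,0],8],
    [[0,0,0],8],
    [[0,0,0],8],
    [[0,0,0],8],
    [[0,0,0],6],
    [[0,0,0],3],
    [[0,0,0],0],
  ],
)

```text
t: 29.05
ee_pos: [405.0, 283.0, 90.8]
orientation: [2.289, -2.112, -0.033]
ft_force: [-0.3, -0.5, -0.2]
width: 53.0
```

```bash
python3 -c "
from plan import *
plan(413,303.5,9,-83)
"
```

```text
t 29.05 p [405.  283.   90.8] yaw -85.39 toolz [-0.0336 -0.0051 -0.9994] w 53.0 q [0.58 0.45 1.98 0.02 0.74 2.05] F [-0.3 -0.5 -0.2]
turn -2.39 then shift cm (after turn) [-1.94 -1.32  8.14] (before turn) [-2.   -1.24  8.14] dist 84.7
```

arm_command(
  increments=[
    [[-0.6,-0.4,0],-2],
    [[-0.8,-0.5,0],0],
    [[-0.4,-0.2,0],0],
    [[0,0,0],0],
    [[0,0,0],0],
  ],
)

```text
t: 29.55
ee_pos: [415.2, 302.8, 90.0]
orientation: [2.332, -2.065, -0.034]
ft_force: [-0.1, 0.8, -0.3]
width: 52.6
```

```bash
python3 -c "
from plan import *
plan(413,303.5,9,-83)
s=get_image('side');crop(s,150,230,140,105,5,'sD.png')
"
```

```text
t 29.55 p [415.2 302.8  90. ] yaw -83.05 toolz [-0.0341 -0.0054 -0.9994] w 52.6 q [0.6  0.48 1.94 0.02 0.76 2.03] F [-0.1  0.8 -0.3]
turn -0.05 then shift cm (after turn) [-0.11 -0.07  8.1 ] (before turn) [-0.11 -0.07  8.1 ] dist 81.0
```

View pics/sD.png

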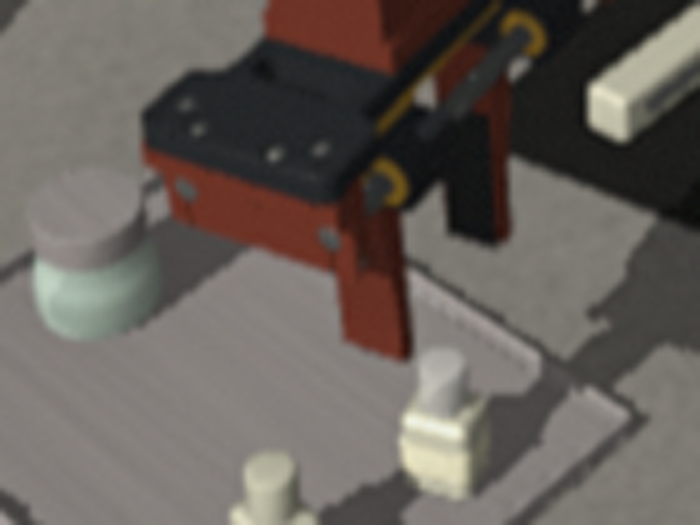

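arm_command(
  increments=[
    [[-0.1,0,0.5],0],
    [[0,0,1.2],0],
    [[0,0,1.5],0],
    [[0,0,1.5],0],
    [[0,0,1.2],0],
    [[0,0,0.8],0],
    [[0,0,0.4],0],
    [[0,0,0],0],
  ],
)

```text
t: 30.4
ee_pos: [411.0, 302.4, 12.6]
orientation: [2.331, -2.063, -0.035]
ft_force: [-0.4, -0.3, 0.1]
width: 52.8
```

```bash
python3 -c "
from plan import *
plan(413,303.5,10,-83)
s=get_image('side');crop(s,150,230,140,105,5,'sE.png')
"
```

```text
t 30.4 p [411.  302.4  12.6] yaw -83.03 toolz [-0.0358 -0.0067 -0.9993] w 52.8 q [0.6  0.61 1.96 0.03 0.6  2.03] F [-0.4 -0.3  0.1]
turn -0.03 then shift cm (after turn) [-0.09 -0.22  0.25] (before turn) [-0.09 -0.22  0.25] dist 3.4
```

View pics/sE.png

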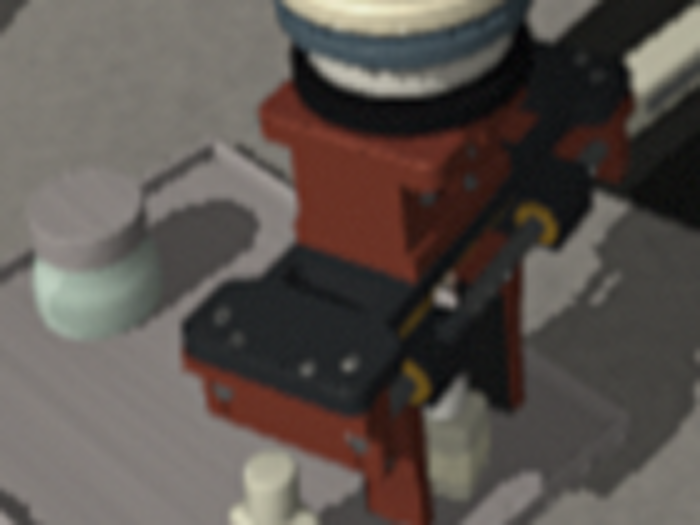

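arm_command(
  increments=[
    [[-0.05,-0.2,0.2],0],
    [[0,0,0],0],
  ],
)

```text
t: 30.65
ee_pos: [413.8, 303.7, 11.4]
orientation: [2.332, -2.064, -0.034]
ft_force: [-0.2, -0.2, -0.6]
width: 53.1
```

arm_command(
  increments=[
    [[0,0,0],0],
    [[0,0,0],0],
    [[0,0,0],0],
    [[0,0,0],0],
    [[0,0,0],0],
    [[0,0,0],0],
  ],
  gripper=0,
)

```text
t: 31.25
ee_pos: [414.7, 304.2, 12.7]
orientation: [2.334, -2.066, -0.033]
ft_force: [-0.7, 0.2, -0.7]
width: 21.8
```

```bash
python3 -c "
from plan import *
plan(413,303.5,10,-83)
s=get_image('side');crop(s,150,230,140,105,5,'sF.png')
"
```

```text
t 31.25 p [414.7 304.2  12.7] yaw -83.03 toolz [-0.032  -0.0041 -0.9995] w 21.8 q [0.6  0.62 1.95 0.03 0.6  2.03] F [-0.7  0.2 -0.7]
turn -0.03 then shift cm (after turn) [0.05 0.17 0.28] (before turn) [0.05 0.17 0.28] dist 3.3
```

View pics/sF.png

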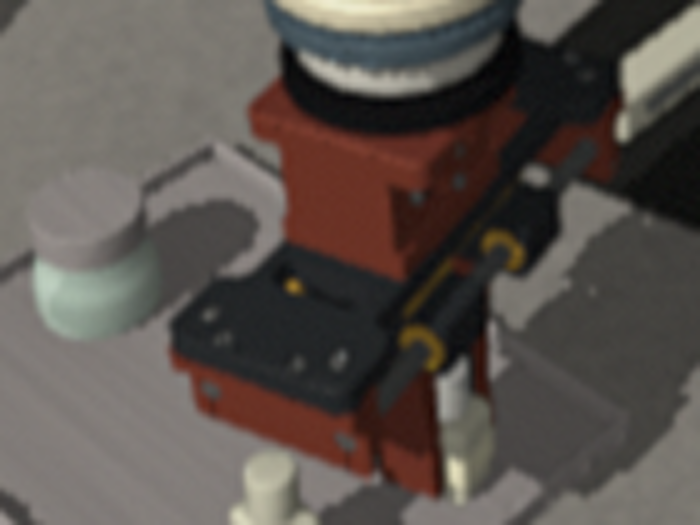

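arm_command(
  increments=[
    [[0,0,-0.5],0],
    [[0,0,-1.5],0],
    [[0,0,-2.5],0],
    [[0,0,-3],0],
    [[0,0,-3],0],
    [[0,0,-2],0],
    [[0,0,-1],0],
    [[0,0,0],0],
    [[0,0,0],0],
  ],
)

```text
t: 32.2
ee_pos: [418.1, 304.0, 153.2]
orientation: [2.332, -2.064, -0.034]
ft_force: [0.3, 0.1, -0.8]
width: 21.7
```

```bash
python3 -c "
from plan import *
plan(509,-323,140,-94.2)
s=get_image('side');crop(s,150,200,140,105,5,'sG.png')
"
```

```text
t 32.2 p [418.1 304.  153.2] yaw -83.03 toolz [-0.0341 -0.0057 -0.9994] w 21.7 q [0.6  0.38 1.9  0.02 0.9  2.03] F [ 0.3  0.1 -0.8]
turn 11.17 then shift cm (after turn) [ 61.86 -13.71   1.37] (before turn) [63.34 -1.47  1.37] dist 633.7
```

View pics/sG.png

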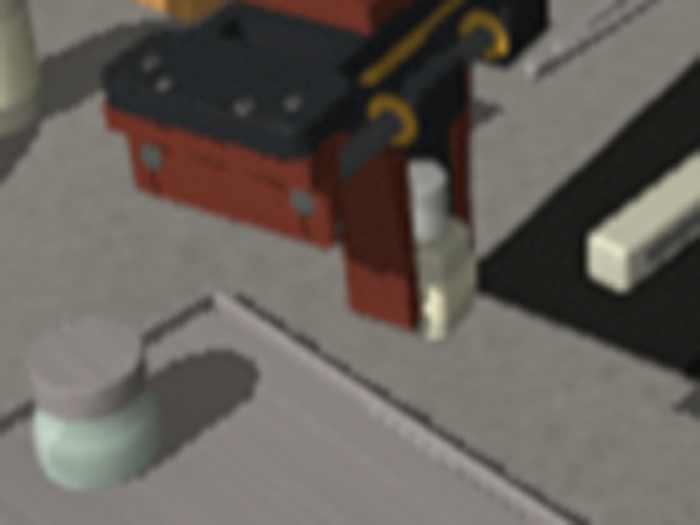

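Bottle is held (its foot about 10 mm below the fingertips). Carry it to the box.

arm_command(
  increments=[
    [[1,0,0],0],
    [[2.5,0,0],0],
    [[4,0,0],0],
    [[4,0,0],0],
    [[4,0,0],0],
    [[4,-0.1,0],0],
    [[4,-0.1,0],0],
    [[4,-0.1,0],0],
    [[4,-0.1,0],0],
    [[4,-0.1,0],0],
    [[4,-0.1,0],0],
    [[4,-0.1,0],0],
    [[4,-0.1,0],0],
    [[4,-0.1,0],0],
    [[3,0,0],2],
    [[2,0,0],2],
    [[1,0,0],2],
    [[0.5,0,0],2],
    [[0,0,0],0],
  ],
)

```text
t: 34.15
ee_pos: [481.5, -300.3, 134.5]
orientation: [2.159, -2.211, -0.071]
ft_force: [-0.6, 0.9, 0.0]
width: 21.6
```

```bash
python3 -c "
from plan import *
plan(509,-323,140,-94.2)
"
```

```text
t 34.15 p [ 481.5 -300.3  134.5] yaw -91.36 toolz [-0.0685 -0.0029 -0.9976] w 21.6 q [-0.56  0.48  1.78 -0.05  0.94  1.07] F [-0.6  0.9  0. ]
turn 2.84 then shift cm (after turn) [ 2.07 -2.86 -0.73] (before turn) [ 2.21 -2.76 -0.73] dist 36.1
```

arm_command(
  increments=[
    [[-1,4,0],0],
    [[-1,4,0],0],
    [[-1,3,0],0],
    [[0,0,0],0],
    [[0,0,0],0],
  ],
)

```text
t: 34.65
ee_pos: [368.0, -261.3, 140.5]
orientation: [2.166, -2.203, -0.076]
ft_force: [1.0, -0.6, 0.4]
width: 21.8
```

```bash
python3 -c "
from plan import *
plan(509,-323,140,-94.2)
"
```

```text
t 34.65 p [ 368.  -261.3  140.5] yaw -90.96 toolz [-7.090e-02 -6.000e-04 -9.975e-01] w 21.8 q [-0.62  0.32  2.03 -0.06  0.85  1.01] F [ 1.  -0.6  0.4]
turn 3.24 then shift cm (after turn) [  5.13 -14.48  -0.94] (before turn) [  5.94 -14.17  -0.94] dist 153.9
```

arm_command(
  increments=[
    [[0.4,-0.5,0],0],
    [[0.7,-1,0],0],
    [[1,-1.5,0],0],
    [[1,-1.5,0],0],
    [[1,-1.5,0],0],
    [[1,-1.5,0],0],
    [[0.6,-1,0],0],
    [[0.3,-0.5,0],0],
    [[0,0,0],0],
  ],
)

```text
t: 35.55
ee_pos: [474.9, -330.5, 133.0]
orientation: [2.174, -2.199, -0.063]
ft_force: [-0.1, -0.4, -0.5]
width: 22.0
```

```bash
python3 -c "
from plan import *
plan(509,-323,140,-94.2)
"
```

```text
t 35.55 p [ 474.9 -330.5  133. ] yaw -90.63 toolz [-0.0633 -0.0055 -0.998 ] w 22.0 q [-0.61  0.49  1.76 -0.05  0.94  1.01] F [-0.1 -0.4 -0.5]
turn 3.57 then shift cm (after turn) [-0.99 -3.3  -0.92] (before turn) [-0.78 -3.35 -0.92] dist 35.6
```

arm_command(
  increments=[
    [[-0.2,-0.5,0],2],
    [[-0.3,-1,0],1.5],
    [[-0.2,-1,0],0],
    [[-0.1,-0.5,0],0],
    [[0,0,0],0],
    [[0,0,0],0],
  ],
)

```text
t: 36.15
ee_pos: [506.5, -323.3, 129.8]
orientation: [2.105, -2.262, -0.064]
ft_force: [-0.6, 0.5, -0.3]
width: 21.8
```

```bash
python3 -c "
from plan import *
plan(509,-323,16,-94.2)
t=get_image('top');s=get_image('side');crop(t,370,120,190,142,4,'tH.png');crop(s,260,70,160,120,5,'sH.png')
"
```

```text
t 36.15 p [ 506.5 -323.3  129.8] yaw -94.09 toolz [-0.0652 -0.0044 -0.9979] w 21.8 q [-0.57  0.53  1.71 -0.05  0.96  1.1 ] F [-0.6  0.5 -0.3]
turn 0.11 then shift cm (after turn) [-0.16 -0.98 11.34] (before turn) [-0.15 -0.98 11.34] dist 113.8
```

View pics/sH.png

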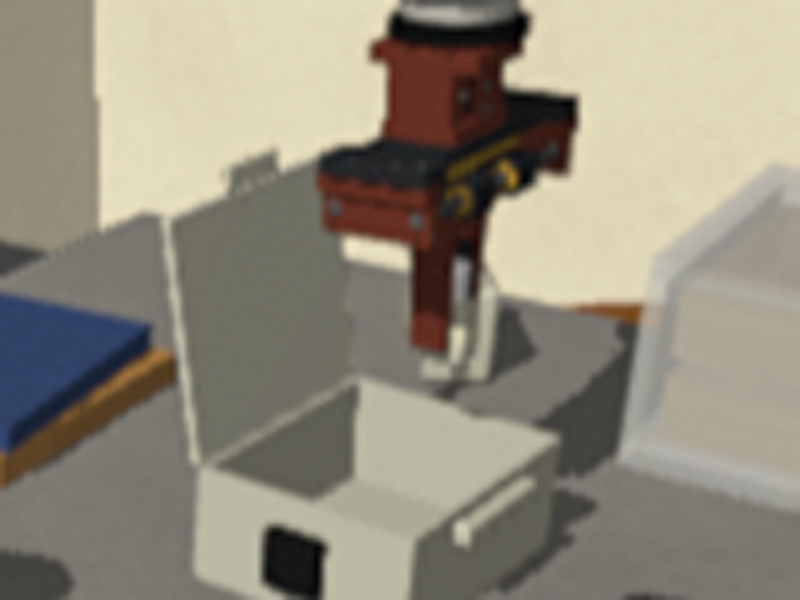

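arm_command(
  increments=[
    [[0,-0.1,0.6],0],
    [[0,-0.1,1.3],0],
    [[0,-0.2,1.8],0],
    [[0,-0.2,1.8],0],
    [[0,-0.2,1.8],0],
    [[0,-0.1,1.5],0],
    [[0,-0.1,1],0],
    [[0,0,0.5],0],
    [[0,0,0.2],0],
    [[0,0,0],0],
  ],
)

```text
t: 37.25
ee_pos: [507.1, -324.7, 15.5]
orientation: [2.103, -2.263, -0.067]
ft_force: [-0.2, 0.6, -0.5]
width: 21.6
```

```bash
python3 -c "
from plan import *
plan(509,-323,16,-94.2)
"
```

```text
t 37.25 p [ 507.1 -324.7   15.5] yaw -94.18 toolz [-0.0671 -0.0032 -0.9977] w 21.6 q [-0.57  0.7   1.73 -0.06  0.76  1.12] F [-0.2  0.6 -0.5]
turn 0.02 then shift cm (after turn) [-0.18 -0.17 -0.06] (before turn) [-0.18 -0.17 -0.06] dist 2.5
```

arm_command(
  increments=[
    [[0,0,0.1],0],
    [[0,0,0],0],
  ],
)

```text
t: 37.45
ee_pos: [507.8, -325.1, 15.6]
orientation: [2.103, -2.264, -0.064]
ft_force: [-0.1, -0.5, -0.5]
width: 21.7
```

arm_command(
  increments=[
    [[0,0,0],0],
    [[0,0,0],0],
    [[0,0,0],0],
    [[0,0,-0.4],0],
    [[0,0,-1],0],
    [[0,0,-2],0],
    [[0,0,-3],0],
    [[0,0,-3],0],
    [[0,0,-2],0],
    [[0,0,-1],0],
    [[0,0,0],0],
  ],
  gripper=0.45,
)

```text
t: 38.55
ee_pos: [517.2, -324.9, 149.5]
orientation: [2.104, -2.265, -0.058]
ft_force: [-0.3, -0.1, 0.3]
width: 39.8
```

```bash
python3 -c "
from plan import *
plan(429,371,140,-16)
t=get_image('top');s=get_image('side');crop(s,260,70,160,120,5,'sI.png');crop(t,80,140,150,180,3,'tI.png');crop(s,110,250,180,135,4,'sI2.png')
"
```

```text
t 38.55 p [ 517.2 -324.9  149.5] yaw -94.18 toolz [-0.062  -0.0062 -0.9981] w 39.8 q [-0.56  0.51  1.68 -0.05  1.    1.11] F [-0.3 -0.1  0.3]
turn -78.18 then shift cm (after turn) [-27.62 -64.48   1.06] (before turn) [-68.77  13.82   1.06] dist 701.5
```

View pics/sI.png

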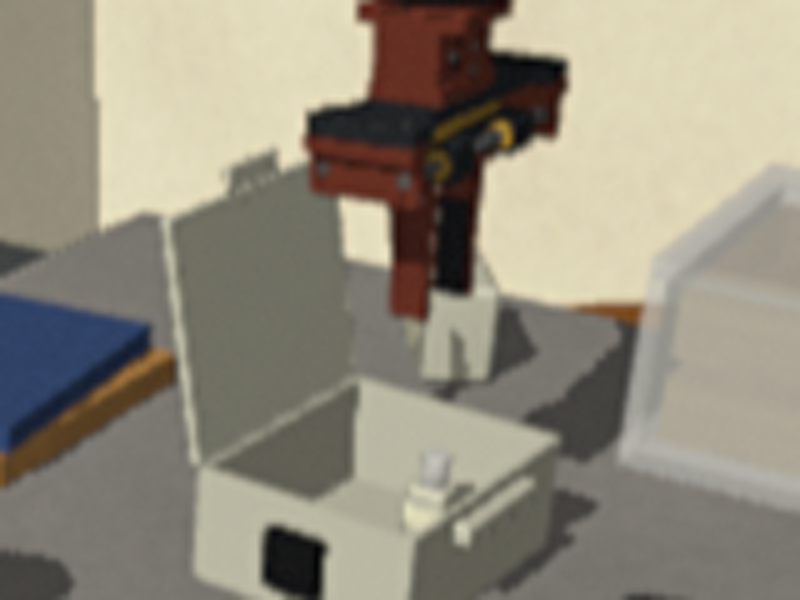

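View pics/tI.png

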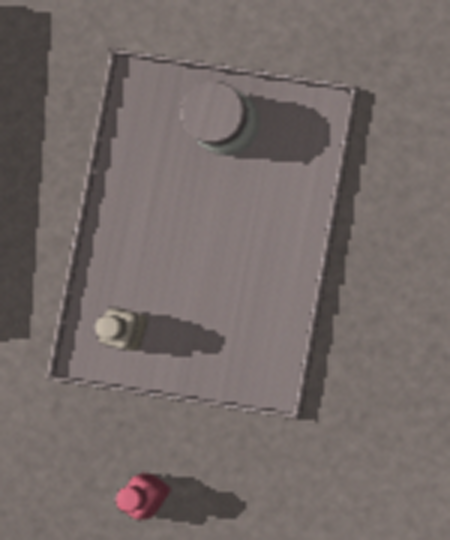

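View pics/sI2.png

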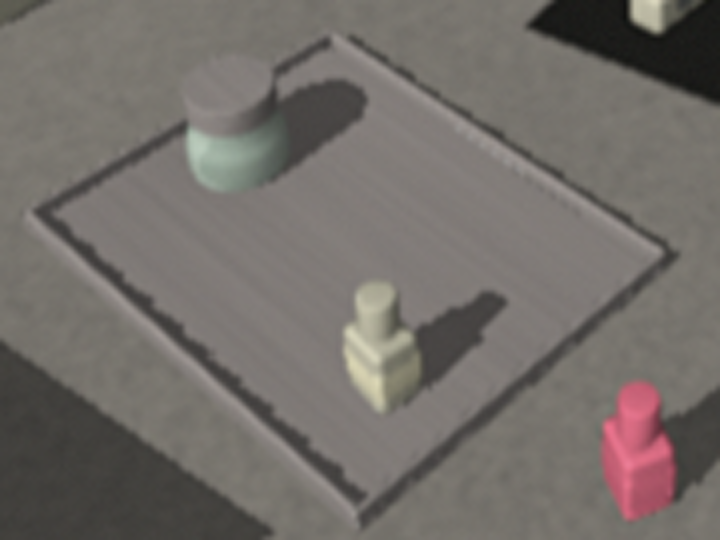

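arm_command(
  increments=[
    [[-1,0.2,0],0],
    [[-2.5,0.5,0],0],
    [[-4,0.8,0],0],
    [[-4.5,0.9,0],0],
    [[-4.5,0.9,0],0],
    [[-4.5,0.9,0],0],
    [[-4.5,0.9,0],0],
    [[-4.5,0.9,0],0],
    [[-4.5,0.9,0],0],
    [[-4.5,0.9,0],0],
    [[-4.5,0.9,0],0],
    [[-4.5,0.9,0],0],
    [[-4.5,0.9,0],0],
    [[-4.5,0.9,0],0],
    [[-4,0.8,0],0],
    [[-2.5,0.5,0],0],
    [[-1,0.2,0],0],
    [[0,0,0],0],
  ],
  gripper=0.55,
)

```text
t: 40.45
ee_pos: [410.9, 357.0, 132.0]
orientation: [2.08, -2.244, -0.096]
ft_force: [0.5, 0.1, -1.1]
width: 48.1
```

arm_command(
  increments=[
    [[0,0,0],-4],
    [[0,0,0],-8],
    [[0,0,0],-8],
    [[0,0,0],-8],
    [[0,0,0],-8],
    [[0,0,0],-8],
    [[0,0,0],-8],
    [[0,0,0],-8],
    [[0,0,0],-8],
    [[0,0,0],-5],
    [[0,0,0],-2],
    [[0,0,0],0],
  ],
)

```text
t: 41.65
ee_pos: [406.6, 333.5, 125.1]
orientation: [3.062, -0.461, -0.175]
ft_force: [-1.2, 0.3, -0.0]
width: 48.6
```

```bash
python3 -c "
from plan import *
plan(429,371,100,-16)
"
```

```text
t 41.65 p [406.6 333.5 125.1] yaw -17.29 toolz [-0.1176 -0.023  -0.9928] w 48.6 q [0.63 0.46 1.84 0.06 0.94 0.89] F [-1.2  0.3 -0. ]
turn -1.29 then shift cm (after turn) [ 1.38 -4.34  2.14] (before turn) [ 1.28 -4.37  2.14] dist 50.3
```

arm_command(
  increments=[
    [[0.3,-0.4,-0.5],0],
    [[0.5,-0.8,-1],0],
    [[0.5,-0.8,-1],0],
    [[0.5,-0.8,-1],0],
    [[0.5,-0.8,-1],0],
    [[0.5,-0.8,-1],0],
    [[0.5,-0.8,-1],0],
    [[0.5,-0.8,-1],0],
    [[0.5,-0.8,-1],0],
    [[0.5,-0.8,-1],0],
    [[0.5,-0.8,-1],0],
    [[0.5,-0.8,-1],0],
    [[0.3,-0.4,-0.5],0],
    [[0,0,0],0],
    [[0,0,0],0],
  ],
)

```text
t: 43.15
ee_pos: [521.0, 417.1, 248.2]
orientation: [3.068, -0.476, -0.162]
ft_force: [0.3, 0.8, 0.7]
width: 48.5
```

```bash
python3 -c "
from plan import *
plan(429,371,100,-16)
"
```

```text
t 43.15 p [521.  417.1 248.2] yaw -17.78 toolz [-0.1078 -0.0165 -0.994 ] w 48.5 q [0.63 0.51 1.44 0.05 1.3  0.93] F [0.3 0.8 0.7]
turn -1.78 then shift cm (after turn) [-6.07  6.26 15.8 ] (before turn) [-5.87  6.44 15.8 ] dist 180.4
```

arm_command(
  increments=[
    [[-2,3.3,3],0],
    [[-2,3.3,3],0],
    [[-2,3.3,3],0],
    [[0,0,0],0],
    [[0,0,0],0],
  ],
)

```text
t: 43.65
ee_pos: [418.4, 334.9, 165.0]
orientation: [3.065, -0.476, -0.166]
ft_force: [0.9, 1.2, 1.2]
width: 48.2
```

```bash
python3 -c "
from plan import *
plan(429,371,100,-16)
"
```

```text
t 43.65 p [418.4 334.9 165. ] yaw -17.82 toolz [-0.1111 -0.0189 -0.9936] w 48.2 q [0.62 0.42 1.8  0.06 1.02 0.9 ] F [0.9 1.2 1.2]
turn -1.82 then shift cm (after turn) [ 0.68 -4.07  6.27] (before turn) [ 0.56 -4.09  6.27] dist 75.1
```

arm_command(
  increments=[
    [[0.7,-1,0],0],
    [[0.9,-1.2,0],0],
    [[0.9,-1.2,0],0],
    [[0.9,-1.2,0],0],
    [[0.9,-1.2,0],0],
    [[0.9,-1.2,0],0],
    [[0.9,-1.2,0],0],
    [[0.9,-1.2,0],0],
    [[0.9,-1.2,0],0],
    [[0.9,-1.2,0],0],
    [[0.9,-1.2,0],0],
    [[0.9,-1.2,0],0],
    [[0.9,-1.2,0],0],
    [[0.9,-1.2,0],0],
    [[0.4,-0.6,0],0],
    [[0,0,0],0],
    [[0,0,0],0],
  ],
)

```text
t: 45.35
ee_pos: [630.8, 489.7, 158.1]
orientation: [3.099, -0.48, -0.117]
ft_force: [0.3, -0.6, 0.6]
width: 48.4
```

```bash
python3 -c "
from plan import *
plan(429,371,100,-16)
"
```

```text
t 45.35 p [630.8 489.7 158.1] yaw -17.65 toolz [-0.0745  0.0076 -0.9972] w 48.4 q [0.63 0.77 1.17 0.05 1.25 0.92] F [ 0.3 -0.6  0.6]
turn -1.65 then shift cm (after turn) [-15.65  16.88   7.21] (before turn) [-15.16  17.32   7.21] dist 241.2
```

arm_command(
  increments=[
    [[-2.7,3.8,0],0],
    [[-2.7,3.8,0],0],
    [[-2.7,3.8,0],0],
    [[-2.7,3.8,0],0],
    [[0,0,0],0],
    [[0,0,0],0],
  ],
)

```text
t: 45.95
ee_pos: [473.8, 371.5, 166.3]
orientation: [3.096, -0.48, -0.121]
ft_force: [-0.1, 0.0, 0.1]
width: 48.7
```

```bash
python3 -c "
from plan import *
plan(429,371,100,-16)
"
```

```text
t 45.95 p [473.8 371.5 166.3] yaw -17.65 toolz [-0.077   0.0058 -0.997 ] w 48.7 q [0.62 0.48 1.68 0.06 1.04 0.9 ] F [-0.1  0.   0.1]
turn -1.65 then shift cm (after turn) [-3.78  1.17  6.95] (before turn) [-3.74  1.28  6.95] dist 80.0
```

arm_command(
  increments=[
    [[-2.7,3.8,0],0],
    [[0,0,0],0],
    [[0.5,-0.7,0],0],
    [[0.9,-1.2,0],0],
    [[0.9,-1.2,0],0],
    [[0.9,-1.2,0],0],
    [[0.9,-1.2,0],0],
    [[0.9,-1.2,0],0],
    [[0.9,-1.2,0],0],
    [[0.9,-1.2,0],0],
    [[0.9,-1.2,0],0],
    [[0.9,-1.2,0],0],
    [[0.9,-1.2,0],0],
    [[0.9,-1.2,0],0],
    [[0.9,-1.2,0],0],
    [[0.9,-1.2,0],0],
    [[0.5,-0.7,0],0],
    [[0,0,0],0],
    [[0,0,0],0],
  ],
)

```text
t: 47.85
ee_pos: [647.7, 495.9, 160.6]
orientation: [-3.086, 0.477, 0.082]
ft_force: [0.2, 0.5, 0.1]
width: 48.4
```

```bash
python3 -c "
from plan import *
plan(429,371,100,-16)
"
```

```text
t 47.85 p [647.7 495.9 160.6] yaw -17.56 toolz [-0.0492  0.0258 -0.9985] w 48.4 q [0.62 0.78 1.15 0.05 1.24 0.91] F [0.2 0.5 0.1]
turn -1.56 then shift cm (after turn) [-17.22  18.11   6.81] (before turn) [-16.72  18.57   6.81] dist 259.0
```

arm_command(
  increments=[
    [[-2.7,3.8,0],0],
    [[-2.7,3.8,0],0],
    [[-2.7,3.8,0],0],
    [[-2.7,3.8,0],0],
    [[0,0,0],0],
    [[0,0,0],0],
  ],
)

```text
t: 48.45
ee_pos: [493.3, 379.5, 161.4]
orientation: [-3.087, 0.477, 0.084]
ft_force: [0.4, 0.6, -0.2]
width: 48.2
```

```bash
python3 -c "
from plan import *
plan(429,371,100,-16)
"
```

```text
t 48.45 p [493.3 379.5 161.4] yaw -17.56 toolz [-0.0505  0.0248 -0.9984] w 48.2 q [0.61 0.5  1.66 0.06 1.01 0.89] F [ 0.4  0.6 -0.2]
turn -1.56 then shift cm (after turn) [-5.6   2.65  6.43] (before turn) [-5.52  2.8   6.43] dist 89.3
```

arm_command(
  increments=[
    [[-2.5,1.2,1],-1.5],
    [[-2.5,1.2,1.5],0],
    [[-0.7,0.3,1],0],
    [[0,0,0],0],
    [[0,0,0],0],
  ],
)

```text
t: 48.95
ee_pos: [435.5, 376.0, 130.9]
orientation: [-3.085, 0.434, 0.071]
ft_force: [0.2, -0.3, 0.2]
width: 48.0
```

```bash
python3 -c "
from plan import *
plan(429,371,90,-16)
s=get_image('side');crop(s,150,230,140,105,5,'sJ.png');t=get_image('top');crop(t,90,220,80,60,8,'tJ.png')
"
```

```text
t 48.95 p [435.5 376.  130.9] yaw -16.0 toolz [-0.0415  0.0312 -0.9986] w 48.0 q [0.66 0.48 1.8  0.07 0.88 0.9 ] F [ 0.2 -0.3  0.2]
turn 0.0 then shift cm (after turn) [-0.28  0.74  4.09] (before turn) [-0.28  0.74  4.09] dist 41.7
```

View pics/sJ.png

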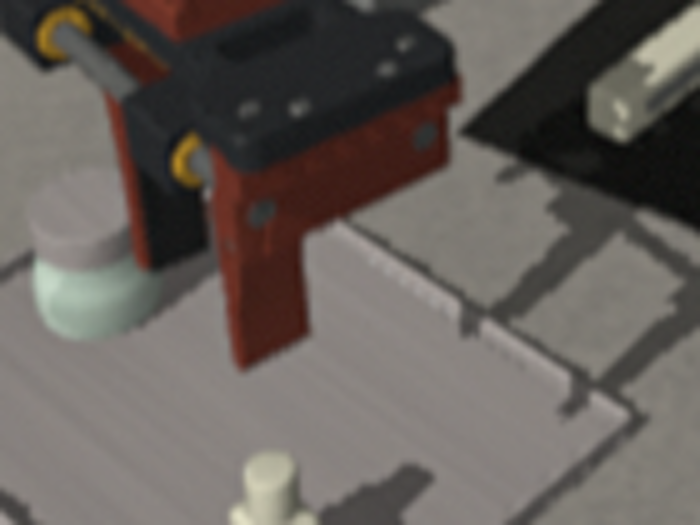

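arm_command(
  increments=[
    [[-0.1,0.3,1],0],
    [[-0.1,0.3,1.5],0],
    [[0,0.1,1.5],0],
    [[0,0,0.5],0],
    [[0,0,0],0],
  ],
)

```text
t: 49.55
ee_pos: [433.7, 371.9, 84.4]
orientation: [-3.081, 0.437, 0.065]
ft_force: [0.5, 0.3, 0.5]
width: 48.5
```

```bash
python3 -c "
from plan import *
plan(429,371,12,-16)
"
```

```text
t 49.55 p [433.7 371.9  84.4] yaw -16.13 toolz [-0.0373  0.0342 -0.9987] w 48.5 q [0.66 0.54 1.83 0.07 0.78 0.89] F [0.5 0.3 0.5]
turn -0.13 then shift cm (after turn) [-0.1   0.38  7.25] (before turn) [-0.1   0.38  7.25] dist 72.6
```

arm_command(
  increments=[
    [[0,0.1,0.6],0],
    [[0,0.2,1.2],0],
    [[0,0.1,1.4],0],
    [[0,0,1.4],0],
    [[0,0,1.2],0],
    [[0,0,0.6],0],
    [[0,0,0.2],0],
    [[0,0,0],0],
  ],
)

```text
t: 50.35
ee_pos: [430.5, 370.5, 12.6]
orientation: [-3.081, 0.438, 0.064]
ft_force: [-0.7, -0.4, 0.4]
width: 48.1
```

```bash
python3 -c "
from plan import *
plan(429,371,12,-16)
s=get_image('side');crop(s,150,260,140,105,5,'sK.png')
"
```

```text
t 50.35 p [430.5 370.5  12.6] yaw -16.14 toolz [-0.0369  0.0345 -0.9987] w 48.1 q [0.66 0.66 1.85 0.08 0.65 0.88] F [-0.7 -0.4  0.4]
turn -0.14 then shift cm (after turn) [-0.16 -0.01  0.07] (before turn) [-0.16 -0.01  0.07] dist 1.7
```

View pics/sK.png

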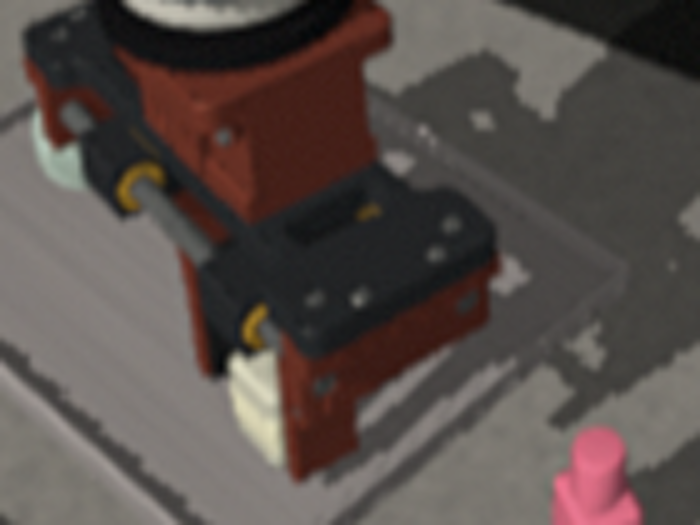

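arm_command(
  increments=[
    [[-0.1,0,0],0],
    [[0,0,0],0],
    [[0,0,0],0],
    [[0,0,0],0],
    [[0,0,0],0],
    [[0,0,0],0],
    [[0,0,0],0],
  ],
  gripper=0,
)

```text
t: 51.1
ee_pos: [430.8, 371.8, 15.0]
orientation: [-3.078, 0.437, 0.06]
ft_force: [-0.3, -0.3, -0.4]
width: 26.0
```

```bash
python3 -c "
from plan import *
plan(429,371,12,-16)
s=get_image('side');crop(s,150,260,140,105,5,'sL.png')
"
```

```text
t 51.1 p [430.8 371.8  15. ] yaw -16.13 toolz [-0.0336  0.0371 -0.9987] w 26.0 q [0.66 0.65 1.85 0.08 0.65 0.88] F [-0.3 -0.3 -0.4]
turn -0.13 then shift cm (after turn) [-0.14  0.14  0.3 ] (before turn) [-0.14  0.14  0.3 ] dist 3.6
```

View pics/sL.png

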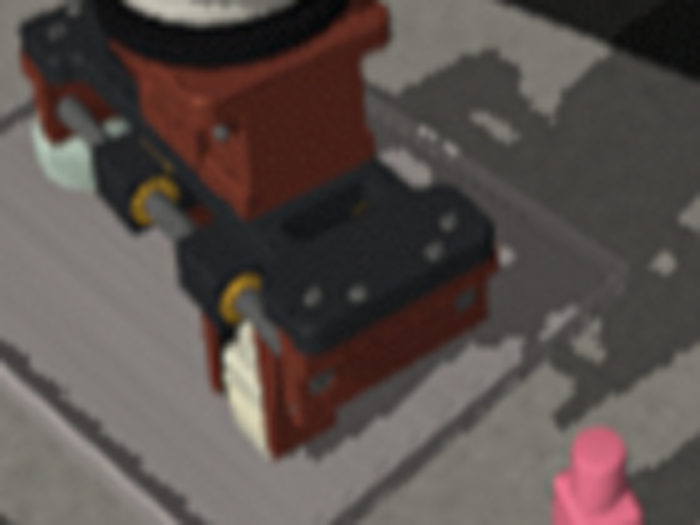

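arm_command(
  increments=[
    [[0,0,-0.5],0],
    [[0,0,-1.2],0],
    [[0,0,-2],0],
    [[0,0,-2.5],0],
    [[0,0,-2.5],0],
    [[0,0,-2],0],
    [[0,0,-1.2],0],
    [[0,0,-0.5],0],
    [[0,0,0],0],
    [[0,0,0],0],
  ],
)

```text
t: 52.15
ee_pos: [435.0, 366.5, 148.1]
orientation: [-3.078, 0.437, 0.059]
ft_force: [0.5, 0.1, -0.9]
width: 25.7
```

```bash
python3 -c "
from plan import *
plan(513,-253.5,150,-94.2)
s=get_image('side');crop(s,150,200,140,105,5,'sM.png')
"
```

```text
t 52.15 p [435.  366.5 148.1] yaw -16.14 toolz [-0.0328  0.0374 -0.9988] w 25.7 q [0.65 0.44 1.81 0.06 0.9  0.89] F [ 0.5  0.1 -0.9]
turn 78.06 then shift cm (after turn) [ 61.2  -12.3   -2.77] (before turn) [24.7  57.33 -2.77] dist 624.9
```

View pics/sM.png

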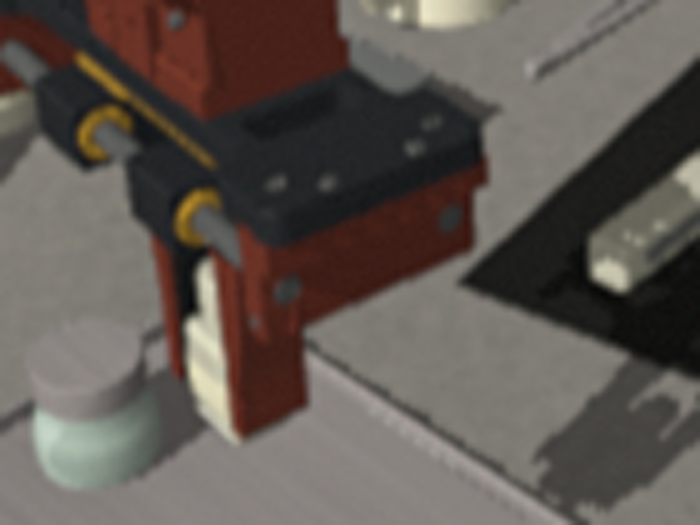

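arm_command(
  increments=[
    [[0.3,1,0],0],
    [[0.8,2.5,0],0],
    [[1.3,4,0],0],
    [[1.3,4,0],0],
    [[1.3,4,0],0],
    [[1.3,4,0],0],
    [[1.3,4,0],0],
    [[1.3,4,0],0],
    [[1.3,4,0],0],
    [[1.3,4,0],0],
    [[1.3,4,0],0],
    [[1.3,4,0],0],
    [[1,3,0],0],
    [[0.5,1.5,0],0],
    [[0,0,0],0],
    [[0,0,0],0],
  ],
)

```text
t: 53.8
ee_pos: [439.1, -162.8, 117.3]
orientation: [-3.081, 0.436, 0.091]
ft_force: [0.2, 0.1, -0.6]
width: 26.1
```

```bash
python3 -c "
from plan import *
plan(513,-253.5,150,-94.2)
"
```

```text
t 53.8 p [ 439.1 -162.8  117.3] yaw -16.08 toolz [-0.0538  0.0361 -0.9979] w 26.1 q [-0.39  0.39  2.    0.02  0.81 -0.12] F [ 0.2  0.1 -0.6]
turn 78.12 then shift cm (after turn) [ 8.39 -7.84 -3.99] (before turn) [ 9.4   6.59 -3.99] dist 121.5
```

arm_command(
  increments=[
    [[0,0,0],3],
    [[0,0,0],6],
    [[0,0,0],6],
    [[0,0,0],6],
    [[0,0,0],6],
    [[0,0,0],6],
    [[0,0,0],6],
    [[0,0,0],6],
    [[0,0,0],6],
    [[0,0,0],6],
    [[0,0,0],6],
    [[0,0,0],6],
    [[0,0,0],6],
    [[0,0,0],3],
    [[0,0,0],0],
    [[0,0,0],0],
  ],
)

```text
t: 55.4
ee_pos: [430.1, -141.8, 113.0]
orientation: [2.085, -2.315, -0.124]
ft_force: [0.5, -0.7, 0.3]
width: 25.6
```

```bash
python3 -c "
from plan import *
plan(513,-253.5,150,-94.2)
"
```

```text
t 55.4 p [ 430.1 -141.8  113. ] yaw -96.04 toolz [-0.0706  0.0429 -0.9966] w 25.6 q [-0.36  0.39  2.03  0.02  0.81  1.3 ] F [ 0.5 -0.7  0.3]
turn -1.84 then shift cm (after turn) [10.38 -8.76 -4.75] (before turn) [10.1  -9.09 -4.75] dist 143.9
```

arm_command(
  increments=[
    [[0.4,-0.4,-0.2],-1.8],
    [[0.8,-0.8,-0.3],0],
    [[1.1,-1,-0.3],0],
    [[1.1,-1,-0.3],0],
    [[1.1,-1,-0.2],0],
    [[1.1,-1,-0.2],0],
    [[1.1,-1,-0.2],0],
    [[1.1,-1,-0.1],0],
    [[0.8,-0.7,0],0],
    [[0.4,-0.3,0],0],
    [[0,0,0],0],
    [[0,0,0],0],
  ],
)

```text
t: 56.6
ee_pos: [513.5, -246.1, 121.8]
orientation: [2.127, -2.278, -0.122]
ft_force: [-0.0, 0.6, -0.1]
width: 25.7
```

```bash
python3 -c "
from plan import *
plan(513,-253.5,90,-94.2)
"
```

```text
t 56.6 p [ 513.5 -246.1  121.8] yaw -94.01 toolz [-0.0697  0.0421 -0.9967] w 25.7 q [-0.47  0.51  1.76  0.01  0.95  1.16] F [-0.   0.6 -0.1]
turn 0.19 then shift cm (after turn) [ 0.86 -0.23  3.14] (before turn) [ 0.86 -0.23  3.14] dist 32.7
```

```bash
python3 -c "
from plan import *
s=get_image('side');crop(s,270,70,130,98,6,'sN.png')
"
```

```text
(no output)
```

View pics/sN.png

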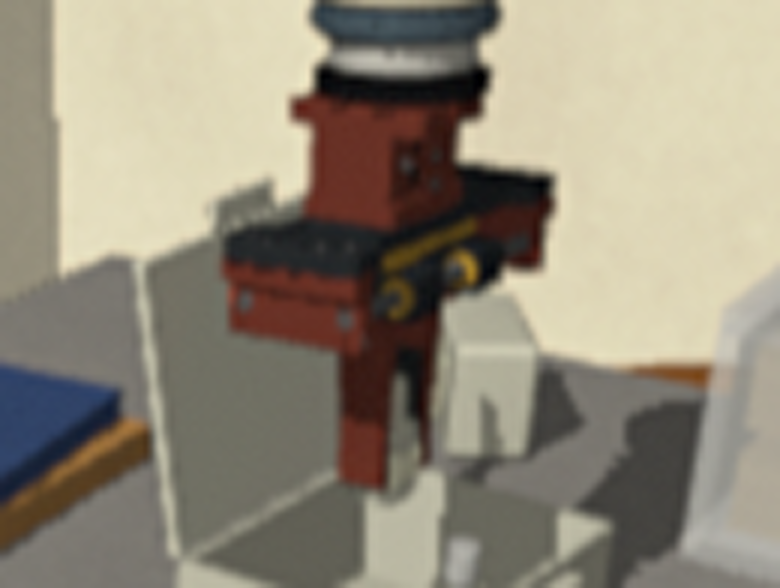

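```bash
python3 -c "
from plan import *
plan(512,-253,16,-94.2)
"
```

```text
t 56.65 p [ 513.4 -246.   121.8] yaw -94.01 toolz [-0.0698  0.042  -0.9967] w 26.0 q [-0.47  0.51  1.77  0.01  0.95  1.16] F [ 0.5  0.2 -0.2]
turn 0.19 then shift cm (after turn) [ 1.1  -0.68 10.53] (before turn) [ 1.1  -0.67 10.53] dist 106.1
```

arm_command(
  increments=[
    [[0.3,-0.1,0.6],0],
    [[0.4,-0.1,1.2],0],
    [[0.2,-0.1,1.7],0],
    [[0.1,-0.1,1.7],0],
    [[0.1,-0.1,1.5],0],
    [[0.1,-0.1,1.2],0],
    [[0,0,0.8],0],
    [[0,0,0.4],0],
    [[0,0,0],0],
  ],
)

```text
t: 57.55
ee_pos: [510.2, -253.7, 22.4]
orientation: [2.128, -2.276, -0.126]
ft_force: [-0.5, -0.6, 1.0]
width: 25.9
```

```bash
python3 -c "
from plan import *
plan(512,-253,16,-94.2)
s=get_image('side');crop(s,270,70,130,98,6,'sO.png')
"
```

```text
t 57.55 p [ 510.2 -253.7   22.4] yaw -93.92 toolz [-0.0721  0.0431 -0.9965] w 25.9 q [-0.48  0.67  1.79  0.01  0.77  1.15] F [-0.5 -0.6  1. ]
turn 0.28 then shift cm (after turn) [-0.06 -0.22  0.63] (before turn) [-0.06 -0.22  0.63] dist 6.7
```

View pics/sO.png

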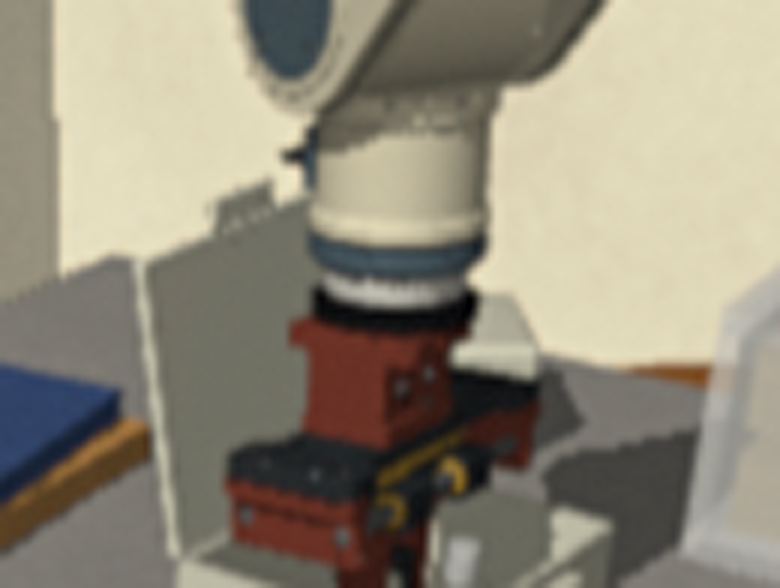

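arm_command(
  increments=[
    [[0,0,0.2],0],
    [[0,0,0.2],0],
    [[0,0,0.1],0],
    [[0,0,0],0],
  ],
)

```text
t: 58.0
ee_pos: [511.4, -254.2, 19.3]
orientation: [2.13, -2.277, -0.12]
ft_force: [0.4, -0.1, -0.4]
width: 25.7
```

```bash
python3 -c "
from plan import *
plan(512,-253,16,-94.2)
"
```

```text
t 58.0 p [ 511.4 -254.2   19.3] yaw -93.9 toolz [-0.0685  0.0412 -0.9968] w 25.7 q [-0.48  0.67  1.79  0.01  0.76  1.15] F [ 0.4 -0.1 -0.4]
turn 0.3 then shift cm (after turn) [-0.11 -0.07  0.33] (before turn) [-0.11 -0.07  0.33] dist 3.5
```

arm_command(
  increments=[
    [[0,0,0.2],0],
    [[0,0,0.2],0],
  ],
)

```text
t: 58.2
ee_pos: [511.6, -254.2, 15.7]
orientation: [2.13, -2.277, -0.118]
ft_force: [-0.1, 1.1, 7.6]
width: 25.4
```

```bash
python3 -c "
from plan import *
plan(512,-253,16,-94.2)
"
```

```text
t 58.2 p [ 511.6 -254.2   15.7] yaw -93.89 toolz [-0.0674  0.0406 -0.9969] w 25.4 q [-0.48  0.68  1.79  0.01  0.75  1.15] F [-0.1  1.1  7.6]
turn 0.31 then shift cm (after turn) [-0.13 -0.03 -0.03] (before turn) [-0.13 -0.03 -0.03] dist 1.3
```

Contact with the floor (7.6 N). Release and rise.

arm_command(
  increments=[
    [[0,0,0],0],
    [[0,0,0],0],
    [[0,0,0],0],
    [[0,0,-0.4],0],
    [[0,0,-1],0],
    [[0,0,-2],0],
    [[0,0,-3],0],
    [[0,0,-3],0],
    [[0,0,-2],0],
    [[0,0,-1],0],
    [[0,0,0],0],
  ],
  gripper=0.45,
)

```text
t: 59.3
ee_pos: [520.4, -259.6, 147.6]
orientation: [2.13, -2.277, -0.117]
ft_force: [0.4, -0.5, -0.3]
width: 39.3
```

```bash
python3 -c "
from plan import *
plan(512,-253,16,-94.2)
s=get_image('side');crop(s,270,70,130,98,6,'sP.png');t=get_image('top');crop(t,0,0,560,420,1,'tP.png')
"
```

```text
t 59.3 p [ 520.4 -259.6  147.6] yaw -93.89 toolz [-0.0667  0.0402 -0.997 ] w 39.3 q [-0.49  0.49  1.73  0.01  1.    1.15] F [ 0.4 -0.5 -0.3]
turn 0.31 then shift cm (after turn) [-0.13 -0.03 13.2 ] (before turn) [-0.13 -0.03 13.2 ] dist 132.0
```

View pics/sP.png

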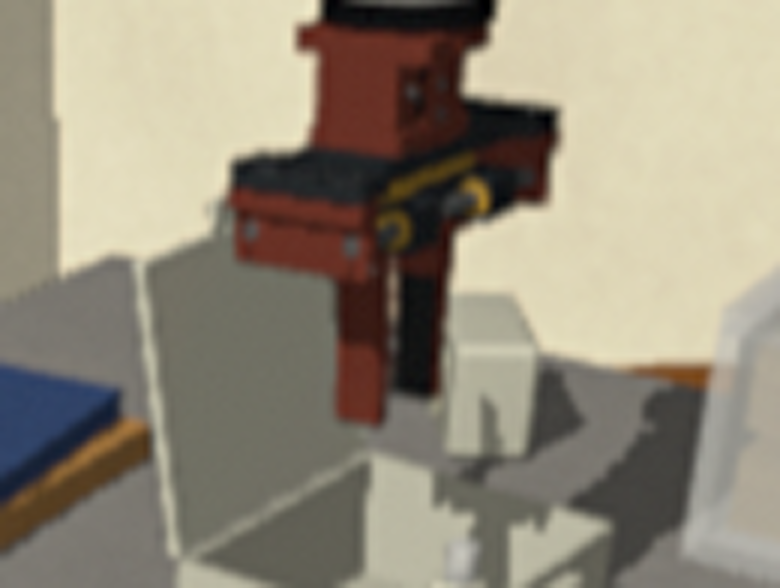

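View pics/tP.png

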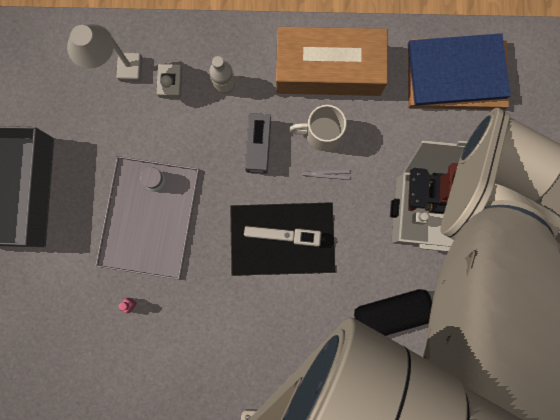

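```bash
python3 -c "
from plan import *
s=cv2.imread('pics/side0.png')
print('item foot',onz('side',(348,146),0),onz('side',(344,123),60))
plan(520,-260,265)
plan(655,-298,265)
"
```

```text
item foot [ 597.5 -551.7    0. ] [ 643.4 -601.2   60. ]
t 59.4 p [ 519.4 -259.   145.7] yaw -93.9 toolz [-0.0694  0.0416 -0.9967] w 39.6 q [-0.49  0.49  1.73  0.01  1.    1.15] F [-0.6  0.   0.4]
turn 0 then shift cm (after turn) [ -0.35   0.79 -11.9 ] (before turn) [ -0.35   0.79 -11.9 ] dist 119.3
t 59.4 p [ 519.4 -259.   145.7] yaw -93.9 toolz [-0.0694  0.0416 -0.9967] w 39.6 q [-0.49  0.49  1.73  0.01  1.    1.15] F [-0.6  0.   0.4]
turn 0 then shift cm (after turn) [  2.52 -12.89 -12.99] (before turn) [  2.52 -12.89 -12.99] dist 184.8
```

arm_command(
  increments=[
    [[0,0,-1],0],
    [[0,0,-2],0],
    [[0,0,-3],0],
    [[0,0,-3],0],
    [[0,0,-2],0],
    [[0,0,-0.8],0],
    [[0,0,0],0],
  ],
  gripper=0,
)

```text
t: 60.1
ee_pos: [524.3, -262.2, 261.3]
orientation: [2.125, -2.272, -0.145]
ft_force: [-1.1, 0.0, -0.9]
width: 0.3
```

```bash
python3 -c "
from plan import *
plan(655,-298,265)
"
```

```text
t 60.1 p [ 524.3 -262.2  261.3] yaw -93.93 toolz [-0.0837  0.0492 -0.9953] w 0.3 q [-0.49  0.37  1.62  0.    1.25  1.15] F [-1.1  0.  -0.9]
turn 0 then shift cm (after turn) [  2.65 -13.19  -1.64] (before turn) [  2.65 -13.19  -1.64] dist 135.6
```

arm_command(
  increments=[
    [[0.2,-0.7,-0.1],0],
    [[0.3,-1.3,-0.2],0],
    [[0.3,-1.5,-0.2],0],
    [[0.3,-1.5,-0.2],0],
    [[0.3,-1.5,-0.2],0],
    [[0.3,-1.5,-0.2],0],
    [[0.3,-1.5,-0.2],0],
    [[0.3,-1.5,-0.2],0],
    [[0.2,-1,-0.1],0],
    [[0.1,-0.5,0],0],
    [[0,0,0],0],
    [[0,0,0],0],
  ],
)

```text
t: 61.3
ee_pos: [654.8, -297.3, 247.6]
orientation: [2.119, -2.265, -0.176]
ft_force: [-0.2, 0.1, -0.9]
width: 0.5
```

```bash
python3 -c "
from plan import *
plan(655,-298,180)
s=get_image('side');crop(s,260,50,140,105,5,'sQ.png')
"
```

```text
t 61.3 p [ 654.8 -297.3  247.6] yaw -93.97 toolz [-0.1027  0.0589 -0.993 ] w 0.5 q [-0.45  0.6   1.28  0.01  1.38  1.19] F [-0.2  0.1 -0.9]
turn 0 then shift cm (after turn) [ 0.42 -0.75  6.7 ] (before turn) [ 0.42 -0.75  6.7 ] dist 67.6
```

View pics/sQ.png

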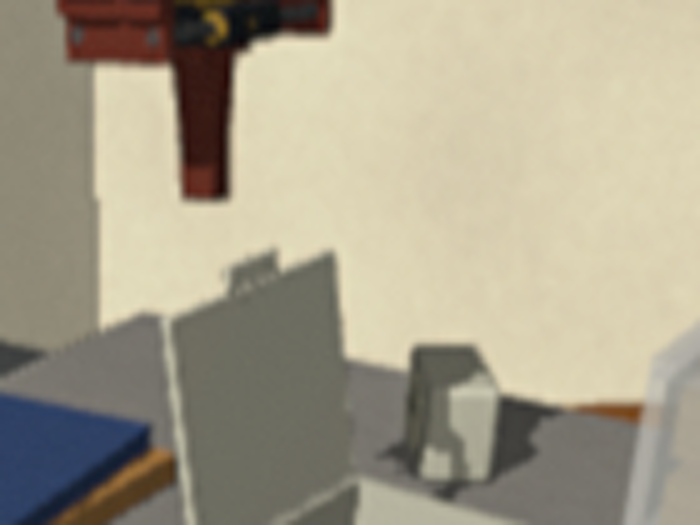

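arm_command(
  increments=[
    [[0.1,-0.3,0.7],0],
    [[0.1,-0.3,1.3],0],
    [[0.1,-0.2,1.6],0],
    [[0.1,0,1.4],0],
    [[0,0,0.8],0],
    [[0,0,0.4],0],
    [[0,0,0],0],
  ],
)

```text
t: 62.05
ee_pos: [653.7, -297.6, 178.3]
orientation: [2.117, -2.265, -0.18]
ft_force: [0.2, -0.0, -0.2]
width: 0.5
```

```bash
python3 -c "
from plan import *
plan(632,-298,180)
s=get_image('side');crop(s,280,80,120,90,6,'sR.png')
t=get_image('top');crop(t,370,120,190,142,4,'tR.png')
"
```

```text
t 62.05 p [ 653.7 -297.6  178.3] yaw -94.01 toolz [-0.1055  0.0602 -0.9926] w 0.5 q [-0.45  0.66  1.34  0.01  1.27  1.19] F [ 0.2 -0.  -0.2]
turn 0 then shift cm (after turn) [0.18 2.16 0.06] (before turn) [0.18 2.16 0.06] dist 21.7
```

View pics/sR.png

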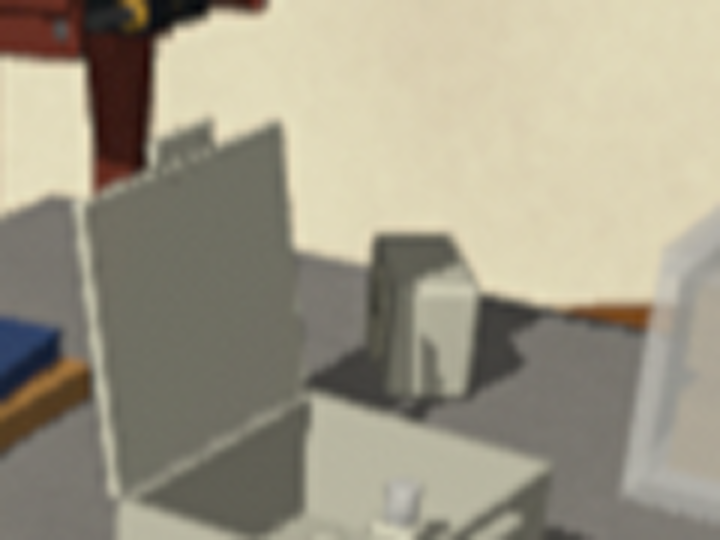

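View pics/tR.png

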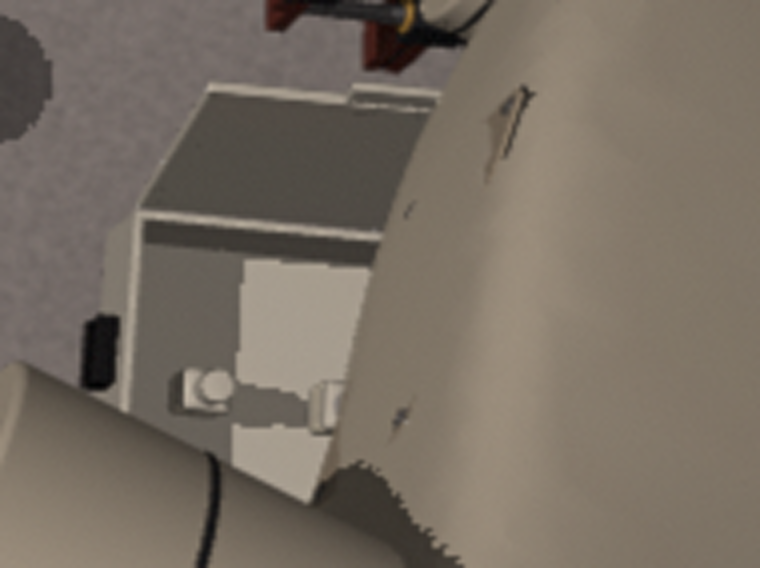

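```bash
python3 -c "
from plan import *
plan(609,-295,184)
plan(578,-293,184)
"
```

```text
t 62.15 p [ 654.3 -297.9  179.4] yaw -94.01 toolz [-0.104   0.0595 -0.9928] w 0.7 q [-0.45  0.66  1.33  0.01  1.27  1.19] F [-0.5  0.7  0.3]
turn 0 then shift cm (after turn) [0.   4.56 0.03] (before turn) [0.   4.56 0.03] dist 45.6
t 62.15 p [ 654.3 -297.9  179.4] yaw -94.01 toolz [-0.104   0.0595 -0.9928] w 0.7 q [-0.45  0.66  1.33  0.01  1.27  1.19] F [-0.5  0.7  0.3]
turn 0 then shift cm (after turn) [0.02 7.65 0.37] (before turn) [0.02 7.65 0.37] dist 76.6
```

arm_command(
  increments=[
    [[0,0.8,0],0],
    [[0,1.5,0],0],
    [[0,1.5,0.1],0],
    [[0,1.5,0.1],0],
    [[0,1,0.1],0],
    [[0,0.5,0.1],0],
  ],
)

```text
t: 62.75
ee_pos: [585.8, -294.0, 187.4]
orientation: [2.122, -2.268, -0.164]
ft_force: [0.0, -0.5, -0.6]
width: 0.3
```

```bash
python3 -c "
from plan import *
plan(578,-293,185)
s=get_image('side');crop(s,280,60,120,110,5,'sS.png')
"
```

```text
t 62.75 p [ 585.8 -294.   187.4] yaw -93.94 toolz [-0.0949  0.0555 -0.9939] w 0.3 q [-0.49  0.56  1.5   0.01  1.19  1.15] F [ 0.  -0.5 -0.6]
turn 0 then shift cm (after turn) [-0.03  0.76  0.31] (before turn) [-0.03  0.76  0.31] dist 8.2
```

View pics/sS.png

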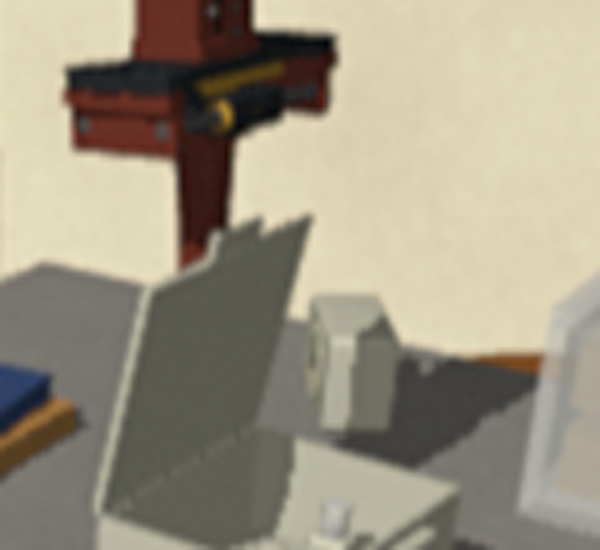

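```bash
python3 -c "
from plan import *
plan(548,-291,178)
plan(520,-289,162)
plan(498,-287,139)
"
```

```text
t 62.8 p [ 585.3 -293.9  187.3] yaw -93.95 toolz [-0.0955  0.0556 -0.9939] w 0.3 q [-0.49  0.56  1.5   0.    1.19  1.15] F [-0.9  0.3 -0.5]
turn 0 then shift cm (after turn) [0.01 3.63 1.3 ] (before turn) [0.01 3.63 1.3 ] dist 38.6
t 62.8 p [ 585.3 -293.9  187.3] yaw -93.95 toolz [-0.0955  0.0556 -0.9939] w 0.3 q [-0.49  0.56  1.5   0.    1.19  1.15] F [-0.9  0.3 -0.5]
turn 0 then shift cm (after turn) [0.08 6.27 3.17] (before turn) [0.08 6.27 3.17] dist 70.2
t 62.8 p [ 585.3 -293.9  187.3] yaw -93.95 toolz [-0.0955  0.0556 -0.9939] w 0.3 q [-0.49  0.56  1.5   0.    1.19  1.15] F [-0.9  0.3 -0.5]
turn 0 then shift cm (after turn) [0.15 8.24 5.67] (before turn) [0.15 8.24 5.67] dist 100.0
```

arm_command(
  increments=[
    [[0,0.7,0.2],0],
    [[0,1.2,0.4],0],
    [[0,1.2,0.6],0],
    [[0,1.2,0.8],0],
    [[0,0.8,0.7],0],
    [[0,0.3,0.3],0],
    [[0,0,0],0],
  ],
)

```text
t: 63.5
ee_pos: [525.3, -288.8, 161.5]
orientation: [2.123, -2.267, -0.162]
ft_force: [0.0, 0.2, 0.9]
width: 0.7
```

```bash
python3 -c "
from plan import *
plan(498,-287,139)
plan(483,-286,110)
s=get_image('side');crop(s,280,60,120,110,5,'sT.png')
"
```

```text
t 63.5 p [ 525.3 -288.8  161.5] yaw -93.91 toolz [-0.0943  0.0545 -0.994 ] w 0.7 q [-0.52  0.51  1.65  0.    1.09  1.11] F [0.  0.2 0.9]
turn 0 then shift cm (after turn) [0.12 2.51 2.5 ] (before turn) [0.12 2.51 2.5 ] dist 35.4
t 63.5 p [ 525.3 -288.8  161.5] yaw -93.91 toolz [-0.0943  0.0545 -0.994 ] w 0.7 q [-0.52  0.51  1.65  0.    1.09  1.11] F [0.  0.2 0.9]
turn 0 then shift cm (after turn) [0.26 3.72 5.53] (before turn) [0.26 3.72 5.53] dist 66.7
```

View pics/sT.png

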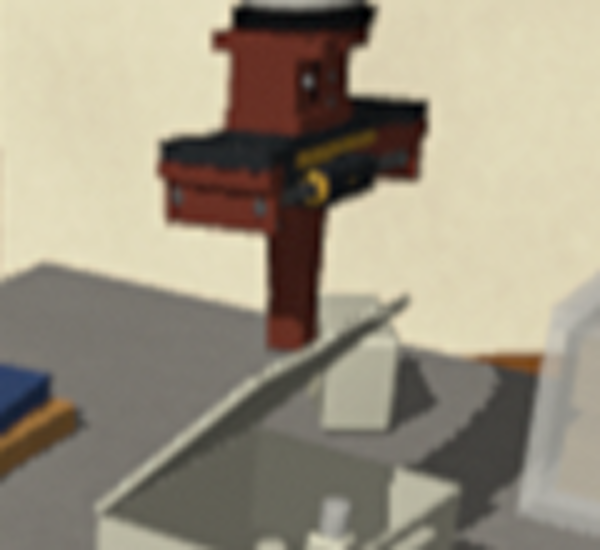

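arm_command(
  increments=[
    [[0,0.6,0.5],0],
    [[0,1,1],0],
    [[0,0.9,1.2],0],
    [[0,0.6,1.3],0],
    [[0.1,0.4,1.3],0],
    [[0,0.1,0.8],0],
    [[0,0,0.3],0],
    [[0,0,0],0],
  ],
)

```text
t: 64.35
ee_pos: [480.6, -283.5, 97.3]
orientation: [2.124, -2.266, -0.161]
ft_force: [0.2, 0.0, -0.3]
width: 0.5
```

```bash
python3 -c "
from plan import *
plan(480,-286,78)
s=get_image('side');crop(s,280,60,120,110,5,'sU.png')
"
```

```text
t 64.35 p [ 480.6 -283.5   97.3] yaw -93.84 toolz [-0.0933  0.0538 -0.9942] w 0.5 q [-0.55  0.54  1.78 -0.    0.92  1.09] F [ 0.2  0.  -0.3]
turn 0 then shift cm (after turn) [ 0.35 -0.14  1.91] (before turn) [ 0.35 -0.14  1.91] dist 19.5
```

View pics/sU.png

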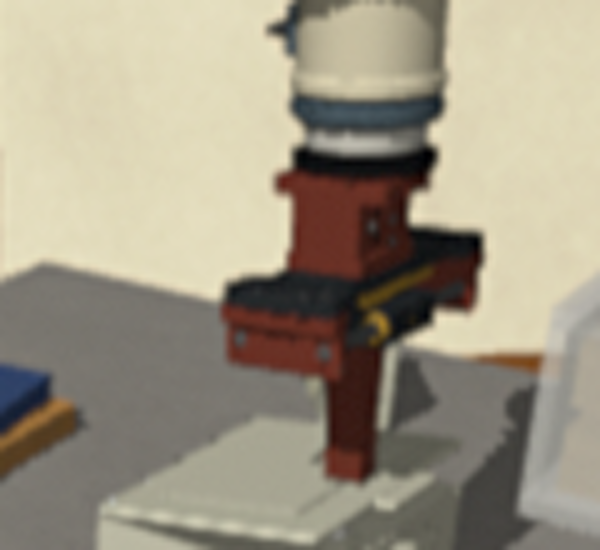

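Nearly shut. Press on gently to the end.

arm_command(
  increments=[
    [[0,0,0.4],0],
    [[0,0,0.6],0],
    [[0,0,0.5],0],
    [[0,0,0.4],0],
    [[0,0,0.3],0],
  ],
)

```text
t: 64.9
ee_pos: [480.5, -283.3, 76.6]
orientation: [2.126, -2.266, -0.154]
ft_force: [-7.3, 3.2, 36.6]
width: 0.4
```

```bash
python3 -c "
from plan import *
plan(480,-286,76)
"
```

```text
t 64.9 p [ 480.5 -283.3   76.6] yaw -93.79 toolz [-0.0899  0.0515 -0.9946] w 0.4 q [-0.55  0.57  1.79 -0.    0.88  1.09] F [-7.3  3.2 36.6]
turn 0 then shift cm (after turn) [0.28 0.03 0.05] (before turn) [0.28 0.03 0.05] dist 2.9
```

arm_command(
  increments=[
    [[0,0,-0.5],0],
    [[0,0,-1],0],
    [[0,0,-2],0],
    [[0,0.5,-3],0],
    [[0,1,-3],0],
    [[0,2,-2],0],
    [[0,3,-1],0],
    [[0,3,0],0],
    [[0,2,0],0],
    [[0,1,0],0],
    [[0,0,0],0],
  ],
)

```text
t: 66.0
ee_pos: [365.5, -282.2, 220.9]
orientation: [2.128, -2.266, -0.148]
ft_force: [0.1, -0.1, 0.6]
width: 0.6
```

```bash
python3 -c "
from plan import *
plan(480,-286,76)
s=get_image('side');crop(s,260,110,140,105,5,'sV.png');crop(s,0,0,560,420,1,'sV0.png')
t=get_image('top');crop(t,0,0,560,420,1,'tV.png')
"
```

```text
t 66.0 p [ 365.5 -282.2  220.9] yaw -93.72 toolz [-0.0866  0.0489 -0.995 ] w 0.6 q [-0.67  0.23  1.92 -0.02  1.09  0.97] F [ 0.1 -0.1  0.6]
turn 0 then shift cm (after turn) [  0.26 -12.7   13.41] (before turn) [  0.26 -12.7   13.41] dist 184.8
```

View pics/sV.png

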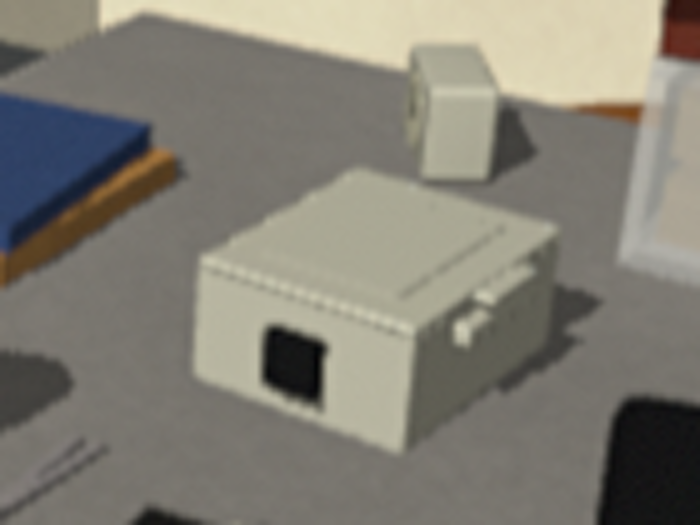

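View pics/sV0.png

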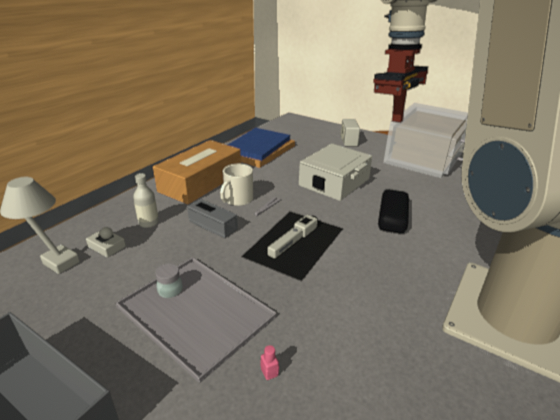

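View pics/tV.png

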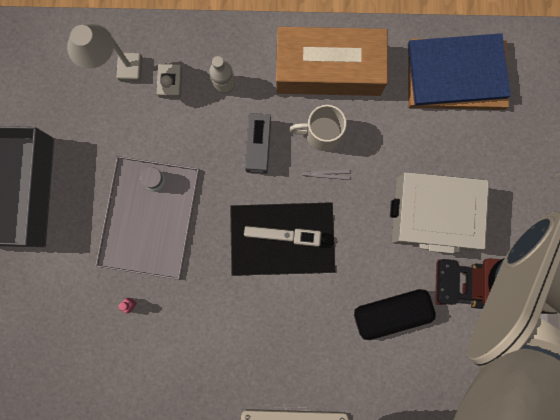

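```bash
python3 -c "
from workcell import *
print(get_obs()['t']); print(close_job())
"
```

```text
66.1
the job is handed in; nothing more can be done
None
```

The job is done and handed in at t = 66 s; no verdict came back. In the last pictures everything looks as asked.

- **Thermometer:** I drew it out of the dock by its head, laid it on the mat and let go. I then took it again by the handle, with a 21.9 mm grip.
- **Measuring:** With the box still empty, I held the nose level in front of the pad for about 4 s. The tool stayed within about 0.2 mm. It was then laid back fully on the mat.
- **Bottles and lid:** Only two real bottles were out, and both stand in the box. I pushed the lid over and pressed it down until it stopped hard, with the fingertips at 76.6 mm (36 N). The last pictures show it flat.
- **Left alone:** The tray holds only the jar. The jar, mug, tweezers and pink look-alike show no visible movement.

**Less certain:**
- **Aim:** The nose was hidden from both cameras during the hold. Its distance (about 40 mm) and centring (within about 3 mm) come from the tool pose, the visible tail end and the box fit. The two cameras disagreed by 3–5 mm on the pad's position; the side camera's offset against the robot explained most of that.
- **Tilt:** The tool drifted to as much as about 7° off vertical while carrying. I partly corrected it before the second grasp. Tool tilt during the measurement was about 0.5°, the same as when the thermometer was picked up from the flat mat, so the nose stayed level.

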